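Put away the film-scanning kit

TASK

The scanning session is over: sort the loose kit away. Stand both film canisters in the tray that already holds a canister and both slide boxes in the tray that already holds a slide box, each upright and flat on the tray's floor, and press the loupe, foot down, fully home into the round cutout of the case insert. Do not tip any of these five over on the way, and leave the mug and the mouse where they are.

Things in the scene. Friction and masses are not known exactly. Their poses are not given: they have to be found in the camera images.
- can_a: Film canister: upright cylinder 32 mm diameter, 50 mm tall, black with a grey lid (lid 34 mm diameter, top 9 mm). 30 g. Loose. Origin: centre of its underside, z up. The two canisters are alike and interchangeable.
- can_b: Film canister: upright cylinder 32 mm diameter, 50 mm tall, black with a grey lid (lid 34 mm diameter, top 9 mm). 30 g. Loose. Origin: centre of its underside, z up. The two canisters are alike and interchangeable.
- box_a: Slide box: upright closed plastic box, 56 mm long (own x) by 36 mm wide (own y) by 54 mm tall, all white with a dark seam round it. 60 g. Loose. Origin: centre of its underside, z up. The two slide boxes are alike and interchangeable.
- box_b: Slide box: upright closed plastic box, 56 mm long (own x) by 36 mm wide (own y) by 54 mm tall, all white with a dark seam round it. 60 g. Loose. Origin: centre of its underside, z up. The two slide boxes are alike and interchangeable.
- loupe: Stand loupe (magnifier): dark metal turned piece 60 mm tall, foot 44 mm diameter up to height 26 mm (its lowest 11 mm tapers to 33 mm at the bottom), narrowing to a round barrel of 34 mm diameter from height 32 mm to the top. 90 g. Loose, stands on its foot. Origin: centre of its underside, z up.
- can_tray: Narrow grey open tray, fixed: inner 62 mm (own x) by 172 mm (own y), walls 4 mm thick, rim 18 mm above the table, floor 4 mm above the table. Holds one canister fixed at own (0, -64) mm; the rest of the floor is free, for instance own (0, 0) and (0, +60) mm. Origin: centre of its underside on the table.
- box_tray: Wider grey open tray, fixed: inner 74 mm (own x) by 172 mm (own y), walls 4 mm thick, rim 18 mm above the table, floor 4 mm above the table. Holds one slide box fixed at own (0, -64) mm, its long side along own x; the rest of the floor is free, for instance own (0, 0) and (0, +62) mm. Origin: centre of its underside on the table.
- case: Case, fixed: rigid grey insert in an aluminium rim, 110 (own x) x 150 (y) mm, top 34 mm above the table; dial gauge fixed in its -y half (4 mm proud). Round loupe cutout at own (0, +32) mm: 52 mm wide, floor 12 mm above the table. Two sprung ribs in its wall hold a lightly set loupe 4 to 9 mm short of it; a push of 3 to 15 N sends it home (top at 72 mm). Origin: underside centre.
- mug: White mug with a handle, 80 mm diameter, 90 mm tall. Bystander: leave it alone. Origin: centre of its underside.
- mouse: Black computer mouse, 100 x 58 x 32 mm. Bystander: leave it alone. Origin: centre of its underside.

How it is judged (in metres and radians):
At the end, for the whole second after the job is handed in: Both canisters in the canister tray and both slide boxes in the slide-box tray, underside within 5 mm of its floor, leaning under 0.12 rad; the loupe upright in the round cutout, underside within 3 mm of its floor height and 6 mm of its centre; all at rest (x of can_a in the frame of can_tray between -0.02 and 0.02 m and y of can_a in the frame of can_tray between -0.04 and 0.08 m and z of can_a in the frame of can_tray between -0.001 and 0.009 m and angle between each of can_a, can_b, box_a, box_b, loupe's own z axis and vertical below 0.12 rad and linear speed of each of can_a, can_b, box_a, box_b, loupe below 0.02 m/s and x of can_b in the frame of can_tray between -0.02 and 0.02 m and y of can_b in the frame of can_tray between -0.04 and 0.08 m and z of can_b in the frame of can_tray between -0.001 and 0.009 m and x of box_a in the frame of box_tray between -0.024 and 0.024 m and y of box_a in the frame of box_tray between -0.046 and 0.08 m and z of box_a in the frame of box_tray between -0.001 and 0.009 m and x of box_b in the frame of box_tray between -0.024 and 0.024 m and y of box_b in the frame of box_tray between -0.046 and 0.08 m and z of box_b in the frame of box_tray between -0.001 and 0.009 m and x of loupe in the frame of case between -0.006 and 0.006 m and y of loupe in the frame of case between 0.026 and 0.038 m and z of loupe in the frame of case between 0.008 and 0.015 m); the robot touches nothing.
It fails at once if a canister, slide box or the loupe is tipped over (more than 0.7 rad) (angle between any of can_a, can_b, box_a, box_b, loupe's own z axis and vertical above 0.7 rad).
It fails at once if the mug or the mouse is moved more than 20 mm (distance of any of mug, mouse from where it was at the start of the episode above 0.02 m).
It also fails if it takes over 120 s, if anything falls off the work surface, if the arm or the gripper's body presses on something with over 40 N, if the wrist force passes 120 N, or if a joint passes its speed limit or range.

ROBOT

A 6-joint arm with a two-finger parallel gripper is mounted at the origin on the work surface. World frame = base frame: x ahead of the robot, y to its left, z up, the work surface at z = 0. Lengths are in m, angles in degrees, forces in N, time in s.
With the tool pointing down it reaches from about 0.375 to 0.9 m from the base axis. Payload 3.1 kg.
Tool frame: the origin (TCP) lies midway between the tips of the shut fingers; the grasp point (between the pads) lies bot.hold_point_z behind it (bot.hold_point_z is the distance from the TCP to the grasp point, in m); z points along the fingers, y is the direction in which the jaws open and shut (so a half turn about z gives the same grasp; the last joint's range is limited). The gripper opens to 87 mm and grips with 3 to 60 N. Pads are 19 mm wide; open, the fingers measure 117 mm over their backs; the gripper's body (75 mm by 190 mm) begins 51 mm behind the grasp point.
Start: joints at [-82.878, 30.224, 82.088, -0, 67.689, -10.227], TCP at [0.186, -0.597, 0.223] pointing down, gripper open.
Joint ranges: [-176.69, 176.69], [-43.24, 126.21], [12.49, 139.97], [-82, 262], [0, 151.66], [-163.58, 163.58]. Speed limits (degrees/s): [159.86, 159.86, 180, 180, 180, 180].

INTERFACE

Orientations are given as a 3x3 rotation matrix whose columns are the frame's x, y, z axes.
In Python, from rig import bot, vision, hand_in gives the robot as it stands. The module is installed in compiled form; this text tells all that it offers.
- The arm moves only by the shell command python3 -m handwheel 'ROWS'. ROWS is JSON, a list of rows, each an object of numbers: "hand": the gripper's target within -1 to 1 (fully open at 1, half-way at 0, shut at -1); "dx", "dy", "dz": the shift along the world's x, y, z in cm; "wx", "wy", "wz": the turn, a rotation vector about the world's x, y, z in rad. In form: [{"hand": .., "dx": .., "dy": .., "dz": .., "wx": .., "wy": .., "wz": ..}, ...]. A call has 1 to 10 rows; each row shifts and turns the commanded pose from where the row before left it; what a row does not reach is not made up. A row lasts 1/10 s, in which the tool goes at most 50 mm and 8.59 degrees, less where a joint would pass 70% of its speed; a pose out of reach is approached as far as the arm can. A call with a gripper value outside its range is refused whole. The fingers move at their own pace and stop on an object; the grip force is fixed at half the most. Time passes only in rows, so rows that do not move let the fingers close. It gives the time, the measured TCP pose, the force and the opening at its end, in the units of the state.
- bot.read_state(): the state, without advancing time (a new reading comes with each control period).
- vision.capture(name): name is "scene" or "top" or "wrist"; returns (picture, depth): 480x640x3 uint8, red, green, blue; 480x640 float32, m along the optical axis (not along the pixel's ray), 0 where there is no reading.
- vision.get_calibration(name): a dict with "fx", "fy", "cx", "cy" (pixels), "rvec" (rotation vector, rad) and "tvec" (3), from world to camera coordinates, as OpenCV has them. Camera axes: x right, y down, z forward; pixel columns grow to the right and rows downward; lengths in m; the calibration is good to about 2 mm. The wrist camera is an equidistant fisheye: a pixel r from the principal point sees the ray r / f radians off the axis. A picture is of the moment at which its call begins: read the wrist's pose just before it. get_calibration takes no time and is no camera call; for the wrist camera it gives the pose at the moment of the call.
- hand_in(): hands the job in, once; it reports no verdict.
The state is a dict: "time_s": time; "joint_positions": joint angles; "qvel": joint speeds; "tau": joint torques, N m; "position": TCP position; "tcp_rot": TCP orientation; "force": force on the tool from outside, world axes, zero at the start; "moment": the same for the moment, N m; "opening": opening from 0.0 (shut) to 1.0 (fully open).
Only numpy, scipy, OpenCV 4.12 (cv2) and the standard library are available. Lean on these libraries where they do the work, as an engineer would, in place of code of your own. Each camera call takes 0.05 s, during which the arm holds its last target.

## Working session

There is one attempt and no reset: what is moved stays moved. The work goes in short steps, Python scripts to look and compute and a shell command to move; the robot and the scene stay as the last step left them, time stands still between calls to the robot, and variables do not carry over. Pictures are saved under pics/ and viewed, and the job is handed in when it is done.

```bash
mkdir -p pics
cat > h.py <<'E'
import numpy as np,cv2
from rig import bot,vision
def cap(n,f=None):
    cal=vision.get_calibration(n);im,d=vision.capture(n)
    np.savez(f'{n}.npz',im=im,d=d,**{k:np.array(v) for k,v in cal.items()})
    if f: cv2.imwrite('pics/'+f,cv2.cvtColor(im,cv2.COLOR_RGB2BGR))
    return im,d,cal
def load(n):
    z=np.load(n+'.npz');return z['im'],z['d'],{k:z[k] for k in('fx','fy','cx','cy','rvec','tvec')}
def plane(cal,uv,z):
    uv=np.atleast_2d(uv).astype(float);R=cv2.Rodrigues(np.array(cal['rvec'],float))[0];t=np.array(cal['tvec'],float).ravel()
    c=-R.T@t;r=np.c_[(uv[:,0]-cal['cx'])/cal['fx'],(uv[:,1]-cal['cy'])/cal['fy'],np.ones(len(uv))]@R
    return c+r*((z-c[2])/r[:,2])[:,None]
def cloud(cal,d):
    v,u=np.mgrid[:480,:640];R=cv2.Rodrigues(np.array(cal['rvec'],float))[0];t=np.array(cal['tvec'],float).ravel()
    p=np.stack([(u-cal['cx'])/cal['fx']*d,(v-cal['cy'])/cal['fy']*d,d],-1)
    return (p-t)@R
E
python3 - <<'E'
from h import *
s=bot.read_state();print(s,bot.hold_point_z)
for n in('scene','top','wrist'):
    im,d,c=cap(n,n+'0.png');print(n,{k:np.round(v,4) for k,v in c.items()},-cv2.Rodrigues(np.array(c['rvec']))[0].T@np.array(c['tvec']).ravel(),(d>0).mean())
E
```

```text
{'time_s': 0.0, 'joint_positions': array([-8.28761564e+01,  3.02792862e+01,  8.21573760e+01,  5.57555567e-04,
        6.76871907e+01, -1.02259184e+01]), 'qvel': array([ 0.10364295,  0.0980676 , -0.12659974,  0.0017324 ,  0.01441685,
        0.00963251]), 'tau': array([-4.21809646e-04, -4.40043819e+01, -1.76594514e+01,  6.32961025e-02,
        5.82491979e-02, -1.68485476e-04]), 'position': array([ 0.18633038, -0.59581163,  0.22156269]), 'tcp_rot': array([[ 9.54503322e-01,  2.98200169e-01, -2.59141360e-04],
       [ 2.98200024e-01, -9.54500990e-01,  2.14606854e-03],
       [ 3.92607318e-04, -2.12570551e-03, -9.99997664e-01]]), 'force': array([-0.18077381,  0.52065206,  0.72209768]), 'moment': array([0.01079991, 0.00142618, 0.01809913]), 'opening': 1.0042917464616659} 0.0187
scene {'fx': np.float64(597.4867), 'fy': np.float64(597.4867), 'cx': np.float64(325.4244), 'cy': np.float64(239.9514), 'rvec': array([ 2.1304,  1.3476, -0.5069]), 'tvec': array([-0.2113, -0.3248,  1.6995])} [ 1.30662852 -0.35438429  1.09794669] 0.9958268229166667
top {'fx': np.float64(547.0964), 'fy': np.float64(547.0964), 'cx': np.float64(327.0991), 'cy': np.float64(243.949), 'rvec': array([ 2.1669, -2.2263,  0.0418]), 'tvec': array([0.0115, 0.5197, 1.4776])} [ 0.45504586 -0.00971463  1.49873605] 0.9958821614583333
wrist {'fx': np.float64(371.6483), 'fy': np.float64(371.6483), 'cx': np.float64(318.9811), 'cy': np.float64(239.9112), 'rvec': array([-2.3338,  1.7133,  0.2561]), 'tvec': array([-0.6235, -0.0362,  0.3908])} [ 0.26173422 -0.57221562  0.38316336] 0.995966796875
```

View pics/top0.png

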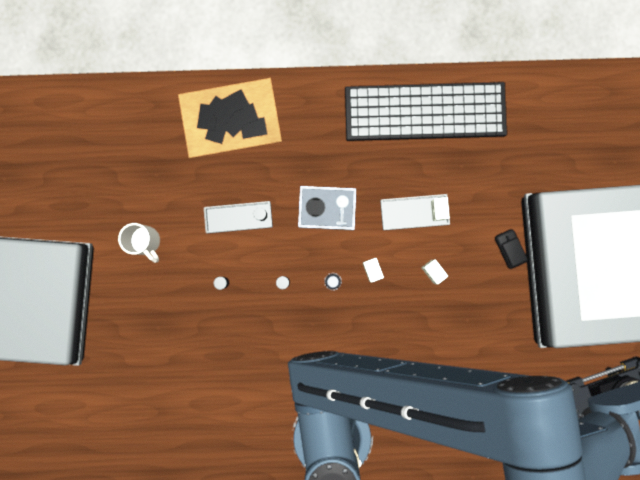

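View pics/scene0.png

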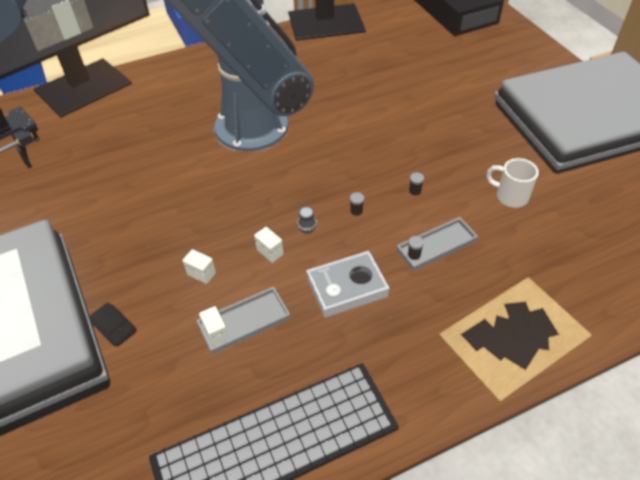

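Run:
```python
from h import *
for n in('top','scene'):
    im,d,c=load(n);P=cloud(c,d);z=P[...,2]
    v=(np.clip(z,0,0.1)*2550).astype(np.uint8);cv2.imwrite(f'pics/h_{n}.png',cv2.applyColorMap(v,cv2.COLORMAP_JET))
    m=((z>0.012)&(np.hypot(P[...,0],P[...,1])>.2)&(P[...,0]>-.5)).astype(np.uint8)
    k,l,st,ce=cv2.connectedComponentsWithStats(m)
    for i in range(1,k):
        if st[i,4]>60:
            q=P[l==i];print(n,st[i],np.round(np.percentile(q,[5,50,95],axis=0),3).tolist())
```

```text
top [ 345   81  162   59 8605] [[0.81, -0.478, 0.015], [0.876, -0.281, 0.022], [0.944, -0.083, 0.028]]
top [  495   185   145   163 18256] [[0.268, -0.765, 0.032], [0.455, -0.634, 0.13], [0.618, -0.533, 0.136]]
top [ 299  186   57   44 2168] [[0.567, -0.073, 0.016], [0.617, -0.01, 0.034], [0.668, 0.062, 0.04]]
top [381 194  69  35 645] [[0.561, -0.325, 0.014], [0.604, -0.295, 0.034], [0.643, -0.156, 0.062]]
top [210 201  63  31 147] [[0.563, 0.148, 0.013], [0.571, 0.184, 0.017], [0.638, 0.303, 0.023]]
top [204 202  60  31 141] [[0.566, 0.18, 0.013], [0.631, 0.283, 0.017], [0.638, 0.327, 0.022]]
top [254 207  14  13 144] [[0.591, 0.16, 0.026], [0.605, 0.173, 0.052], [0.619, 0.186, 0.058]]
top [119 223  40  39 784] [[0.496, 0.455, 0.018], [0.541, 0.482, 0.062], [0.58, 0.532, 0.091]]
top [    0   236    94   129 10958] [[0.249, 0.644, 0.042], [0.395, 0.731, 0.087], [0.533, 0.835, 0.093]]
top [363 258  21  24 310] [[0.423, -0.142, 0.044], [0.448, -0.122, 0.053], [0.472, -0.103, 0.059]]
top [422 259  26  25 353] [[0.415, -0.308, 0.026], [0.439, -0.285, 0.053], [0.463, -0.264, 0.059]]
top 
[... 1549 characters left out ...]
[[0.568, 0.152, 0.013], [0.614, 0.186, 0.019], [0.64, 0.327, 0.056]]
scene [    0   219   137   216 17635] [[0.294, -0.684, 0.024], [0.534, -0.601, 0.127], [0.644, -0.507, 0.133]]
scene [255 227  28  33 580] [[0.428, -0.144, 0.017], [0.461, -0.124, 0.051], [0.479, -0.101, 0.057]]
scene [183 249  32  31 630] [[0.421, -0.311, 0.017], [0.45, -0.287, 0.051], [0.47, -0.261, 0.057]]
scene [ 307  251   82   64 3135] [[0.571, -0.075, 0.015], [0.626, -0.009, 0.034], [0.676, 0.063, 0.038]]
scene [ 197  286   93   66 1253] [[0.562, -0.328, 0.013], [0.622, -0.296, 0.021], [0.646, -0.155, 0.06]]
scene [  149   362   250   118 15521] [[0.814, -0.456, 0.016], [0.875, -0.255, 0.022], [0.947, -0.082, 0.026]]
```

Top view: cans at px (220,283) and (282,283), loupe (333,282), boxes (373,270) and (435,272). The trays are at (238,217) and (416,211), the case at (327,208) with its hole at (315,207), the mug at (139,240) and the mouse at (511,248). Next I'll measure them accurately.

```bash
python3 - <<'E'
from h import *
for n in('top','scene'):
    im,d,c=load(n);P=cloud(c,d);z=P[...,2];x,y=P[...,0],P[...,1]
    print(n,'table z',np.median(z[(abs(z)<.01)&(x>.35)&(x<.8)]))
    # tops by height, cloud
    for nm,(cx,cy),zt,r in [('canL',(.425,.281),.05,.03),('canR',(.421,.117),.05,.03),('loupe',(.421,-.015),.06,.03),('box1',(.448,-.122),.054,.042),('box2',(.44,-.286),.054,.042),('boxfix',(.6,-.3),.058,.045),('canfix',(.605,.173),.054,.03)]:
        m=(abs(z-zt)<.007)&(np.hypot(x-cx,y-cy)<r)
        uv=np.argwhere(m)[:,::-1]
        q=plane(c,uv,zt)[:,:2].astype(np.float32)
        rc=cv2.minAreaRect(q);ci=cv2.minEnclosingCircle(q)
        print(nm,len(q),'mean',q.mean(0).round(4),'rect',np.round(rc[0],4),np.round(rc[1],4),round(rc[2],1),'circ',np.round(ci[0],4),round(ci[1],4),'zmed',round(float(np.median(z[m])),4))
E
python3 - <<'E'
import cv2
a=cv2.imread('pics/top0.png')[170:300,190:460];cv2.imwrite('pics/topc.png',cv2.resize(a,None,fx=2.9,fy=2.9,interpolation=cv2.INTER_CUBIC))
a=cv2.imread('pics/scene0.png')[165:355,175:485];cv2.imwrite('pics/scc.png',cv2.resize(a,None,fx=2.5,fy=2.5,interpolation=cv2.INTER_CUBIC))
E
```

```text
top table z -0.00020506832506266644
canL 128 mean [0.4245 0.283 ] rect [0.4251 0.2832] [0.0318 0.0317] 88.9 circ [0.4245 0.2826] 0.0171 zmed 0.0491
canR 121 mean [0.4212 0.1176] rect [0.4207 0.1179] [0.0291 0.0317] 88.6 circ [0.4211 0.1176] 0.0167 zmed 0.0495
loupe 133 mean [ 0.4204 -0.0156] rect [ 0.42   -0.0156] [0.0315 0.0314] 88.5 circ [ 0.42   -0.0151] 0.0172 zmed 0.0602
box1 288 mean [ 0.4478 -0.1233] rect [ 0.4479 -0.1233] [0.0557 0.0361] 18.9 circ [ 0.4472 -0.1232] 0.0319 zmed 0.0536
box2 289 mean [ 0.4387 -0.288 ] rect [ 0.4387 -0.2878] [0.0561 0.037 ] 35.1 circ [ 0.4387 -0.2877] 0.0319 zmed 0.0539
boxfix 286 mean [ 0.6053 -0.3071] rect [ 0.6056 -0.3072] [0.0559 0.037 ] 2.4 circ [ 0.6059 -0.3073] 0.032 zmed 0.0581
canfix 126 mean [0.6052 0.1739] rect [0.6049 0.1729] [0.0319 0.0319] 88.4 circ [0.6053 0.1738] 0.017 zmed 0.0534
scene table z 0.0002750571811358915
canL 125 mean [0.428  0.2842] rect [0.4283 0.2842] [0.0322 0.0395] 59.9 circ [0.4283 0.2842] 0.0202 zmed 0.0492
canR 132 mean [0.4246 0.1196] rect [0.4242 0.1193] [0.0315 0.0367] 63.5 circ [0.4256 0.1211] 0.0197 zmed 0.0502
loupe 151 mean [ 0.4243 -0.0136] rect [ 0.4254 -0.0143] [0.0329 0.0383] 65.8 circ [ 0.4249 -0.0135] 0.0201 zmed 0.0597
box1 331 mean [ 0.4521 -0.1217] rect [ 0.4521 -0.122 ] [0.0597 0.039 ] 18.8 circ [ 0.4519 -0.1223] 0.0338 zmed 0.0536
box2 361 mean [ 0.4428 -0.2863] rect [ 0.4433 -0.286 ] [0.06   0.0393] 36.7 circ [ 0.442  -0.2854] 0.034 zmed 0.0539
boxfix 439 mean [ 0.6099 -0.3054] rect [ 0.6102 -0.3054] [0.0613 0.0357] 3.2 circ [ 0.609  -0.3056] 0.0335 zmed 0.0578
canfix 158 mean [0.6093 0.1753] rect [0.6097 0.1754] [0.0324 0.035 ] 64.1 circ [0.6097 0.1754] 0.0194 zmed 0.0538
```

View pics/topc.png

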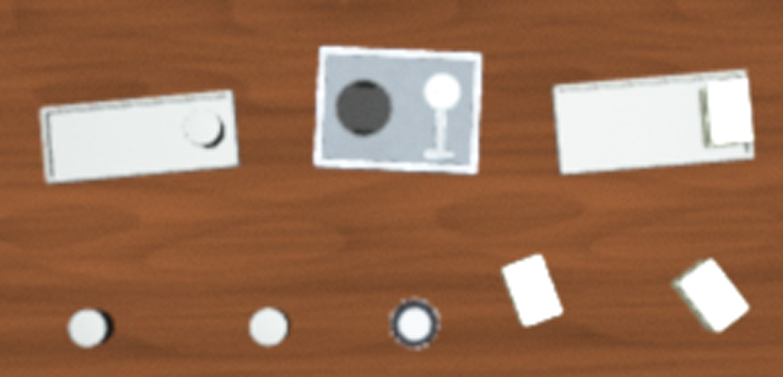

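View pics/scc.png

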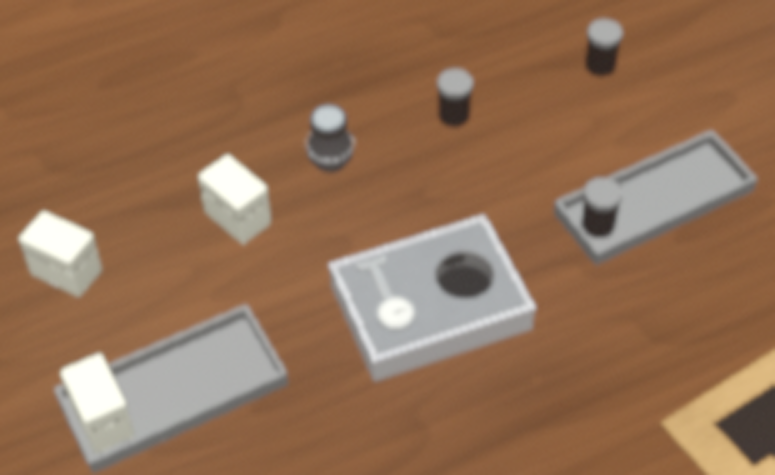

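Both views agree to about 4 mm in x and 2 mm in y, and all sizes and heights match what they should be. Now the trays, case and hole.

Run:
```python
from h import *
im,d,c=load('top');P=cloud(c,d);x,y,z=P[...,0],P[...,1],P[...,2]
hsv=cv2.cvtColor(im,cv2.COLOR_RGB2HSV)
m=((hsv[...,1]<70)&(hsv[...,2]>90)).astype(np.uint8)
m=cv2.morphologyEx(m,cv2.MORPH_CLOSE,np.ones((3,3)))
for nm,(a,b),zt in [('cantray',(238,217),.018),('case',(327,208),.034),('boxtray',(416,211),.018)]:
    k=np.zeros_like(m);k[b-28:b+28,a-42:a+42]=1
    cs,_=cv2.findContours(m*k,cv2.RETR_EXTERNAL,cv2.CHAIN_APPROX_NONE);cc=max(cs,key=cv2.contourArea)
    q=plane(c,cc[:,0],zt)[:,:2].astype(np.float32);rc=cv2.minAreaRect(q)
    print(nm,np.round(rc[0],4),np.round(rc[1],4),round(rc[2],2),len(cc))
    if nm=='case':
        g=(hsv[...,2]<100).astype(np.uint8)*k;g[:,327:]=0
        cs,_=cv2.findContours(g,cv2.RETR_EXTERNAL,cv2.CHAIN_APPROX_NONE);cc=max(cs,key=cv2.contourArea)
        e=cv2.fitEllipse(cc);print('hole px',e,plane(c,e[0],.034))
```

```text
cantray [0.6002 0.2385] [0.0734 0.1829] 3.64 181
case [ 0.6166 -0.0044] [0.1526 0.1143] 85.83 192
hole px ((314.89105224609375, 206.65664672851562), (16.22593879699707, 17.33201026916504), 178.02682495117188) [[0.62001774 0.02745305 0.034     ]]
boxtray [ 0.6009 -0.2432] [0.0852 0.1848] 3.21 191
```

```bash
python3 -m handwheel '[{"hand":1,"dx":1.5,"dy":2.0,"dz":0,"wz":0.031},{"hand":1,"dx":2.6,"dy":3.1,"dz":0,"wz":0.031},{"hand":1,"dx":2.6,"dy":3.1,"dz":0,"wz":0.031},{"hand":1,"dx":2.6,"dy":3.1,"dz":0,"wz":0.031},{"hand":1,"dx":2.6,"dy":3.1,"dz":0,"wz":0.031},{"hand":1,"dx":2.6,"dy":3.1,"dz":0,"wz":0.031},{"hand":1,"dx":2.6,"dy":3.1,"dz":0,"wz":0.031},{"hand":1,"dx":2.6,"dy":3.1,"dz":0,"wz":0.031},{"hand":1,"dx":2.6,"dy":3.1,"dz":0,"wz":0.031},{"hand":1,"dx":3.1,"dy":4.1,"dz":0,"wz":0.031}]'
python3 -m handwheel '[{"hand":1},{"hand":1},{"hand":1}]'
python3 - <<'E'
from h import *
s=bot.read_state();print(s['position'],np.degrees(np.arctan2(s['tcp_rot'][1,1],s['tcp_rot'][0,1])),s['joint_positions'])
cap('wrist','w1.png')
E
```

```text
[ 0.1863169  -0.59600169  0.22179357] -72.65119100706346 [-8.28787742e+01  3.02678468e+01  8.21378852e+01 -1.24137313e-03
  6.76908003e+01 -1.02270977e+01]invalid input
invalid input
```

View pics/w1.png

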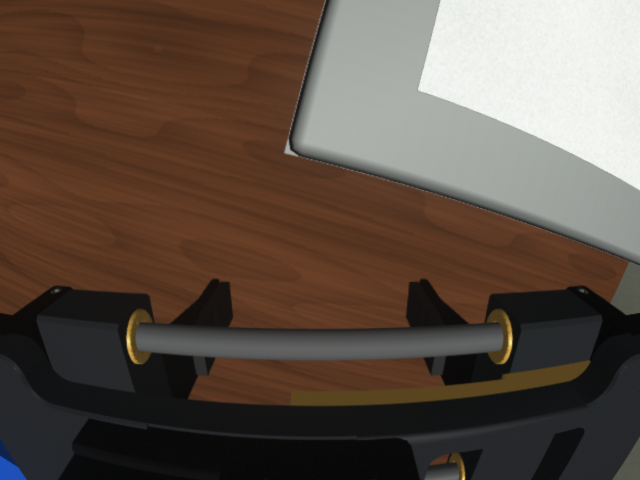

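The wrist view still shows the start pose, because the rows were refused. Every row probably needs all seven keys.

```bash
python3 -m handwheel '[{"hand":1,"dx":1.5,"dy":2.0,"dz":0,"wx":0,"wy":0,"wz":0.031},{"hand":1,"dx":2.6,"dy":3.1,"dz":0,"wx":0,"wy":0,"wz":0.031},{"hand":1,"dx":2.6,"dy":3.1,"dz":0,"wx":0,"wy":0,"wz":0.031},{"hand":1,"dx":2.6,"dy":3.1,"dz":0,"wx":0,"wy":0,"wz":0.031},{"hand":1,"dx":2.6,"dy":3.1,"dz":0,"wx":0,"wy":0,"wz":0.031},{"hand":1,"dx":2.6,"dy":3.1,"dz":0,"wx":0,"wy":0,"wz":0.031},{"hand":1,"dx":2.6,"dy":3.1,"dz":0,"wx":0,"wy":0,"wz":0.031},{"hand":1,"dx":2.6,"dy":3.1,"dz":0,"wx":0,"wy":0,"wz":0.031},{"hand":1,"dx":2.6,"dy":3.1,"dz":0,"wx":0,"wy":0,"wz":0.031},{"hand":1,"dx":3.1,"dy":4.1,"dz":0,"wx":0,"wy":0,"wz":0.031}]'
python3 -m handwheel '[{"hand":1,"dx":0,"dy":0,"dz":0,"wx":0,"wy":0,"wz":0},{"hand":1,"dx":0,"dy":0,"dz":0,"wx":0,"wy":0,"wz":0}]'
cat >> h.py <<'E'
def st():
    s=bot.read_state();R=s['tcp_rot'];print('t',round(s['time_s'],2),'pos',s['position'].round(4),'jaw',round(float(np.degrees(np.arctan2(R[1,1],R[0,1]))),2),'zax',R[:,2].round(3),'F',np.round(s['force'],1),'open',round(s['opening'],3),'J',s['joint_positions'].round(0));return s
E
python3 - <<'E'
from h import *
st();cap('wrist','w2.png')
E
```

```text
time_s: 1.2
position: [0.4404, -0.2882, 0.2226]
tcp_rot: [[0.818, 0.575, 0.0], [0.575, -0.818, -0.001], [-0.0, 0.001, -1.0]]
force: [0.4, -1.4, 0.1]
opening: 0.997
time_s: 1.4
position: [0.44, -0.2876, 0.2225]
tcp_rot: [[0.816, 0.578, -0.0], [0.578, -0.816, -0.0], [-0.001, -0.0, -1.0]]
force: [-0.4, -0.5, -0.1]
opening: 1.0
t 1.4 pos [ 0.44   -0.2876  0.2225] jaw -54.71 zax [-0. -0. -1.] F [-0.4 -0.5 -0.1] open 1.0 J [-45.  23.  96.  -0.  61.   9.]
```

View pics/w2.png

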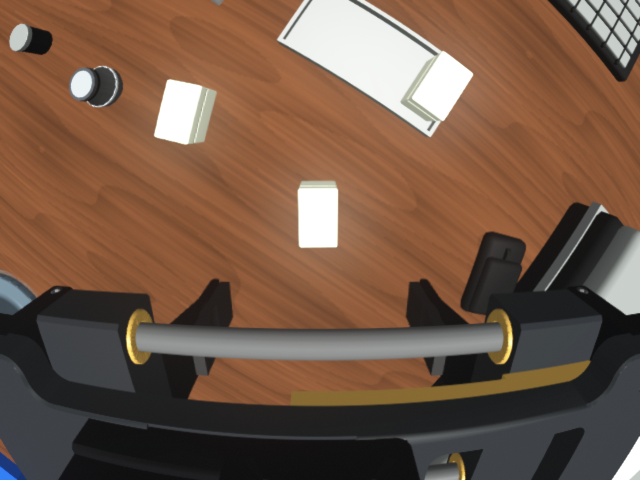

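The wrist picture shows box 2 at (318,215), midway between the fingertips (midpoint column about 320) and aligned with them. Box 1 is at (185,112). I'll check both with fisheye rays.

```bash
cat >> h.py <<'E'
def wplane(cal,uv,z):
    uv=np.atleast_2d(uv).astype(float);R=cv2.Rodrigues(np.array(cal['rvec'],float))[0];t=np.array(cal['tvec'],float).ravel()
    a=(uv[:,0]-cal['cx'])/cal['fx'];b=(uv[:,1]-cal['cy'])/cal['fy'];r=np.hypot(a,b)+1e-9
    v=np.c_[np.sin(r)*a/r,np.sin(r)*b/r,np.cos(r)]@R;c=-R.T@t
    return c+v*((z-c[2])/v[:,2])[:,None]
def wblob(im,c,uv,zt,thr,r=40,kind='rect'):
    u,v=uv;g=im.min(2);m=(g>thr).astype(np.uint8);k=np.zeros_like(m);k[max(0,v-r):v+r,max(0,u-r):u+r]=1
    n,l,s,ce=cv2.connectedComponentsWithStats(m*k);i=l[v,u]
    cc=cv2.findContours((l==i).astype(np.uint8),cv2.RETR_EXTERNAL,cv2.CHAIN_APPROX_NONE)[0][0][:,0]
    q=wplane(c,cc,zt)[:,:2].astype(np.float32)
    rc=cv2.minAreaRect(q);e=cv2.fitEllipse(q)
    print('rect',np.round(rc[0],4),np.round(rc[1],4),round(rc[2],1),'ell',np.round(e[0],4),np.round(e[1],4))
E
python3 - <<'E'
from h import *
im,d,c=load('wrist')
for uv in((318,215),(182,112)):
    print(uv,[im[uv[1]-d,uv[0]].tolist() for d in(0,20,30,33)])
    for t in(225,245):wblob(im,c,uv,.054,t)
E
```

```text
(318, 215) [[255, 255, 255], [255, 255, 255], [217, 221, 199], [188, 191, 170]]
rect [ 0.4394 -0.2858] [0.0546 0.0353] 35.4 ell [ 0.4394 -0.2858] [0.0395 0.066 ]
rect [ 0.439 -0.286] [0.0537 0.0344] 35.4 ell [ 0.439 -0.286] [0.0388 0.0651]
(182, 112) [[255, 255, 255], [255, 255, 255], [251, 251, 245], [157, 106, 73]]
rect [ 0.448 -0.122] [0.0553 0.0356] 19.1 ell [ 0.4479 -0.122 ] [0.0395 0.0663]
rect [ 0.448  -0.1219] [0.0546 0.0348] 19.1 ell [ 0.448  -0.1219] [0.0387 0.0658]
```

Box 2 agrees to 2 mm. Descending to grip it.

```bash
python3 -m handwheel '[{"hand":1,"dx":0,"dy":0.1,"dz":-2,"wx":0,"wy":0,"wz":0},{"hand":1,"dx":0,"dy":0,"dz":-4,"wx":0,"wy":0,"wz":0},{"hand":1,"dx":0,"dy":0,"dz":-4,"wx":0,"wy":0,"wz":0},{"hand":1,"dx":0,"dy":0,"dz":-4,"wx":0,"wy":0,"wz":0},{"hand":1,"dx":0,"dy":0,"dz":-3.5,"wx":0,"wy":0,"wz":0},{"hand":1,"dx":0,"dy":0,"dz":-2.2,"wx":0,"wy":0,"wz":0},{"hand":1,"dx":0,"dy":0,"dz":0,"wx":0,"wy":0,"wz":0},{"hand":-1,"dx":0,"dy":0,"dz":0,"wx":0,"wy":0,"wz":0},{"hand":-1,"dx":0,"dy":0,"dz":0,"wx":0,"wy":0,"wz":0},{"hand":-1,"dx":0,"dy":0,"dz":0,"wx":0,"wy":0,"wz":0}]'
python3 -m handwheel '[{"hand":-1,"dx":0,"dy":0,"dz":0,"wx":0,"wy":0,"wz":0},{"hand":-1,"dx":0,"dy":0,"dz":0,"wx":0,"wy":0,"wz":0},{"hand":-1,"dx":0,"dy":0,"dz":0,"wx":0,"wy":0,"wz":0},{"hand":-1,"dx":0,"dy":0,"dz":0,"wx":0,"wy":0,"wz":0}]'
```

```text
time_s: 2.45
position: [0.4402, -0.2888, 0.0271]
tcp_rot: [[0.818, 0.575, 0.002], [0.575, -0.818, -0.002], [0.001, 0.003, -1.0]]
force: [0.5, -0.4, 0.3]
opening: 0.811
time_s: 2.85
position: [0.4397, -0.2876, 0.0258]
tcp_rot: [[0.818, 0.575, 0.0], [0.575, -0.818, -0.0], [0.0, 0.0, -1.0]]
force: [-0.6, 0.7, -0.3]
opening: 0.444
```

```bash
python3 -m handwheel '[{"hand":-1,"dx":0,"dy":0,"dz":0,"wx":0,"wy":0,"wz":0},{"hand":-1,"dx":0,"dy":0,"dz":0,"wx":0,"wy":0,"wz":0},{"hand":-1,"dx":0,"dy":0,"dz":1,"wx":0,"wy":0,"wz":0},{"hand":-1,"dx":0,"dy":0,"dz":2.5,"wx":0,"wy":0,"wz":0},{"hand":-1,"dx":0,"dy":0,"dz":3,"wx":0,"wy":0,"wz":0},{"hand":-1,"dx":0,"dy":0,"dz":2.5,"wx":0,"wy":0,"wz":0},{"hand":-1,"dx":1.6,"dy":0.4,"dz":1,"wx":0,"wy":0,"wz":-0.08},{"hand":-1,"dx":2.5,"dy":0.7,"dz":0,"wx":0,"wy":0,"wz":-0.08},{"hand":-1,"dx":2.5,"dy":0.7,"dz":0,"wx":0,"wy":0,"wz":-0.08},{"hand":-1,"dx":2.5,"dy":0.7,"dz":0,"wx":0,"wy":0,"wz":-0.08}]'
python3 -m handwheel '[{"hand":-1,"dx":2.5,"dy":0.7,"dz":0,"wx":0,"wy":0,"wz":-0.08},{"hand":-1,"dx":2.5,"dy":0.6,"dz":0,"wx":0,"wy":0,"wz":-0.08},{"hand":-1,"dx":2.1,"dy":0.5,"dz":0,"wx":0,"wy":0,"wz":-0.08},{"hand":-1,"dx":0,"dy":0,"dz":0,"wx":0,"wy":0,"wz":0},{"hand":-1,"dx":0,"dy":0,"dz":0,"wx":0,"wy":0,"wz":0}]'
python3 - <<'E'
from h import *
st();cap('wrist','w3.png')
E
```

```text
time_s: 3.85
position: [0.5313, -0.2624, 0.1264]
tcp_rot: [[0.958, 0.285, 0.0], [0.285, -0.958, -0.0], [0.0, 0.0, -1.0]]
force: [0.3, 0.3, -0.6]
opening: 0.41
time_s: 4.35
position: [0.601, -0.2442, 0.1255]
tcp_rot: [[0.999, 0.055, -0.001], [0.055, -0.999, 0.0], [-0.001, -0.0, -1.0]]
force: [0.2, -0.1, -0.3]
opening: 0.41
t 4.35 pos [ 0.601  -0.2442  0.1255] jaw -86.87 zax [-0.001  0.    -1.   ] F [ 0.2 -0.1 -0.3] open 0.41 J [-32.  39.  83.  -0.  58.  55.]
```

View pics/w3.png

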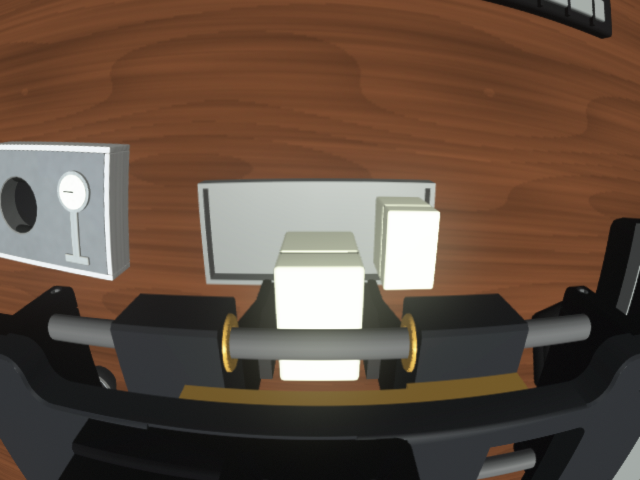

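The box is held upright over the free floor, with the fixed box to its right at (410,245). Lowering and releasing.

```bash
python3 -m handwheel '[{"hand":-1,"dx":0,"dy":0,"dz":-2.5,"wx":0,"wy":0,"wz":0},{"hand":-1,"dx":0,"dy":0,"dz":-2.5,"wx":0,"wy":0,"wz":0},{"hand":-1,"dx":0,"dy":0,"dz":-2,"wx":0,"wy":0,"wz":0},{"hand":-1,"dx":0,"dy":0,"dz":-1.2,"wx":0,"wy":0,"wz":0},{"hand":-1,"dx":0,"dy":0,"dz":-0.8,"wx":0,"wy":0,"wz":0},{"hand":-1,"dx":0,"dy":0,"dz":-0.4,"wx":0,"wy":0,"wz":0},{"hand":-1,"dx":0,"dy":0,"dz":-0.2,"wx":0,"wy":0,"wz":0},{"hand":-1,"dx":0,"dy":0,"dz":0,"wx":0,"wy":0,"wz":0}]'
python3 -m handwheel '[{"hand":0.1,"dx":0,"dy":0,"dz":0,"wx":0,"wy":0,"wz":0},{"hand":0.1,"dx":0,"dy":0,"dz":0,"wx":0,"wy":0,"wz":0},{"hand":0.1,"dx":0,"dy":0,"dz":0,"wx":0,"wy":0,"wz":0}]'
```

```text
time_s: 5.2
position: [0.602, -0.245, 0.0302]
tcp_rot: [[0.999, 0.053, 0.001], [0.053, -0.999, -0.001], [0.001, 0.001, -1.0]]
force: [-0.0, 0.3, -0.5]
opening: 0.41
time_s: 5.5
position: [0.6019, -0.2448, 0.0301]
tcp_rot: [[0.999, 0.053, 0.001], [0.053, -0.999, -0.0], [0.001, 0.001, -1.0]]
force: [0.2, -0.4, -0.6]
opening: 0.53
```

```bash
python3 -m handwheel '[{"hand":0.1,"dx":0,"dy":0,"dz":1.5,"wx":0,"wy":0,"wz":0},{"hand":0.1,"dx":0,"dy":0,"dz":3,"wx":0,"wy":0,"wz":0},{"hand":0.1,"dx":0,"dy":0,"dz":3,"wx":0,"wy":0,"wz":0},{"hand":1,"dx":-1.5,"dy":1.2,"dz":2.5,"wx":0,"wy":0,"wz":0.046},{"hand":1,"dx":-2.8,"dy":2.2,"dz":0,"wx":0,"wy":0,"wz":0.046},{"hand":1,"dx":-2.8,"dy":2.2,"dz":0,"wx":0,"wy":0,"wz":0.046},{"hand":1,"dx":-2.8,"dy":2.2,"dz":0,"wx":0,"wy":0,"wz":0.046},{"hand":1,"dx":-2.8,"dy":2.2,"dz":0,"wx":0,"wy":0,"wz":0.046},{"hand":1,"dx":-2.6,"dy":2.2,"dz":0,"wx":0,"wy":0,"wz":0.046},{"hand":1,"dx":0,"dy":0,"dz":0,"wx":0,"wy":0,"wz":0}]'
python3 - <<'E'
from h import *
st();im,d,c=cap('wrist','w4.png')
E
```

```text
time_s: 6.5
position: [0.4432, -0.1187, 0.1301]
tcp_rot: [[0.946, 0.325, -0.006], [0.325, -0.946, 0.004], [-0.005, -0.006, -1.0]]
force: [-1.5, -0.5, 0.2]
opening: 0.987
t 6.5 pos [ 0.4432 -0.1187  0.1301] jaw -71.04 zax [-0.006  0.004 -1.   ] F [-1.5 -0.5  0.2] open 0.987 J [-29.  27. 110.   0.  43.  42.]
```

View pics/w4.png

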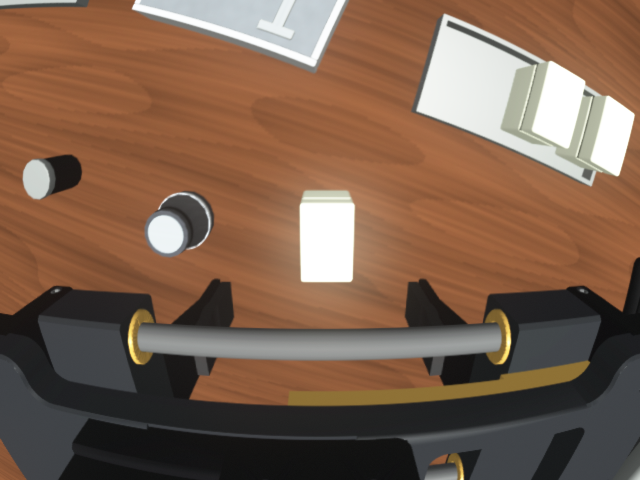

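Box 2 stands in the tray at (552,103). Box 1 is at (327,238), between the fingers.

```bash
python3 -m handwheel '[{"hand":1,"dx":0,"dy":0,"dz":0,"wx":0,"wy":0,"wz":0},{"hand":1,"dx":0,"dy":0,"dz":-2,"wx":0,"wy":0,"wz":0},{"hand":1,"dx":0,"dy":0,"dz":-2.5,"wx":0,"wy":0,"wz":0}]'
```

```text
time_s: 6.85
position: [0.4519, -0.1248, 0.0855]
tcp_rot: [[0.947, 0.322, 0.006], [0.322, -0.947, -0.004], [0.005, 0.005, -1.0]]
force: [-0.1, -0.9, -0.5]
opening: 0.997
```

```bash
python3 -m handwheel '[{"hand":1,"dx":0,"dy":0,"dz":0,"wx":0,"wy":0,"wz":0},{"hand":1,"dx":0,"dy":0,"dz":0,"wx":0,"wy":0,"wz":0},{"hand":1,"dx":0,"dy":0,"dz":0,"wx":0,"wy":0,"wz":0},{"hand":1,"dx":0,"dy":0,"dz":-2,"wx":0,"wy":0,"wz":0},{"hand":1,"dx":0,"dy":0,"dz":-2.5,"wx":0,"wy":0,"wz":0},{"hand":1,"dx":0,"dy":0,"dz":-1.4,"wx":0,"wy":0,"wz":0},{"hand":1,"dx":0,"dy":0,"dz":0,"wx":0,"wy":0,"wz":0},{"hand":1,"dx":0,"dy":0,"dz":0,"wx":0,"wy":0,"wz":0}]'
python3 -m handwheel '[{"hand":-1,"dx":0,"dy":0,"dz":0,"wx":0,"wy":0,"wz":0},{"hand":-1,"dx":0,"dy":0,"dz":0,"wx":0,"wy":0,"wz":0},{"hand":-1,"dx":0,"dy":0,"dz":0,"wx":0,"wy":0,"wz":0},{"hand":-1,"dx":0,"dy":0,"dz":0,"wx":0,"wy":0,"wz":0},{"hand":-1,"dx":0,"dy":0,"dz":0,"wx":0,"wy":0,"wz":0},{"hand":-1,"dx":0,"dy":0,"dz":0,"wx":0,"wy":0,"wz":0},{"hand":-1,"dx":0,"dy":0,"dz":0,"wx":0,"wy":0,"wz":0},{"hand":-1,"dx":0,"dy":0,"dz":0,"wx":0,"wy":0,"wz":0}]'
```

```text
time_s: 7.65
position: [0.4492, -0.123, 0.0263]
tcp_rot: [[0.946, 0.323, 0.001], [0.323, -0.946, -0.001], [0.001, 0.001, -1.0]]
force: [0.2, -0.2, 0.8]
opening: 1.0
time_s: 8.45
position: [0.4485, -0.1226, 0.0255]
tcp_rot: [[0.946, 0.323, -0.0], [0.323, -0.946, 0.0], [-0.0, -0.0, -1.0]]
force: [-0.3, 0.5, 0.2]
opening: 0.413
```

```bash
python3 -m handwheel '[{"hand":-1,"dx":0,"dy":0,"dz":1,"wx":0,"wy":0,"wz":0},{"hand":-1,"dx":0,"dy":0,"dz":2.5,"wx":0,"wy":0,"wz":0},{"hand":-1,"dx":0,"dy":0,"dz":3,"wx":0,"wy":0,"wz":0},{"hand":-1,"dx":0,"dy":0,"dz":2.5,"wx":0,"wy":0,"wz":0},{"hand":-1,"dx":1.5,"dy":-0.6,"dz":1,"wx":0,"wy":0,"wz":-0.039},{"hand":-1,"dx":2.5,"dy":-1,"dz":0,"wx":0,"wy":0,"wz":-0.039},{"hand":-1,"dx":2.5,"dy":-1,"dz":0,"wx":0,"wy":0,"wz":-0.039},{"hand":-1,"dx":2.5,"dy":-1,"dz":0,"wx":0,"wy":0,"wz":-0.039},{"hand":-1,"dx":2.5,"dy":-1,"dz":0,"wx":0,"wy":0,"wz":-0.039},{"hand":-1,"dx":2,"dy":-0.8,"dz":0,"wx":0,"wy":0,"wz":-0.039}]'
python3 -m handwheel '[{"hand":-1,"dx":1.45,"dy":-0.6,"dz":0,"wx":0,"wy":0,"wz":-0.039},{"hand":-1,"dx":0,"dy":0,"dz":0,"wx":0,"wy":0,"wz":0},{"hand":-1,"dx":0,"dy":0,"dz":0,"wx":0,"wy":0,"wz":0},{"hand":-1,"dx":0,"dy":0,"dz":0,"wx":0,"wy":0,"wz":0}]'
python3 - <<'E'
from h import *
st();im,d,c=cap('wrist','w5.png')
E
```

```text
time_s: 9.45
position: [0.5848, -0.1772, 0.1262]
tcp_rot: [[0.996, 0.093, 0.001], [0.093, -0.996, -0.0], [0.001, 0.001, -1.0]]
force: [1.0, -0.5, 0.1]
opening: 0.412
time_s: 9.85
position: [0.5965, -0.1818, 0.1255]
tcp_rot: [[0.998, 0.056, -0.002], [0.056, -0.998, 0.001], [-0.002, -0.001, -1.0]]
force: [-0.2, 0.5, -0.5]
opening: 0.414
t 9.85 pos [ 0.5965 -0.1818  0.1255] jaw -86.77 zax [-0.002  0.001 -1.   ] F [-0.2  0.5 -0.5] open 0.414 J [-27.  37.  87.  -0.  56.  60.]
```

View pics/w5.png

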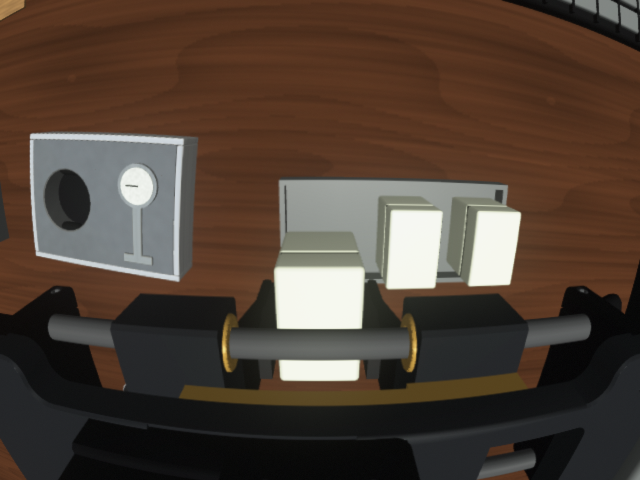

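Box 1 is held over the free left end of the tray, clear of box 2 at (410,245). Lowering.

```bash
python3 -m handwheel '[{"hand":-1,"dx":0,"dy":0,"dz":-2.5,"wx":0,"wy":0,"wz":0},{"hand":-1,"dx":0,"dy":0,"dz":-2.5,"wx":0,"wy":0,"wz":0},{"hand":-1,"dx":0,"dy":0,"dz":-2,"wx":0,"wy":0,"wz":0},{"hand":-1,"dx":0,"dy":0,"dz":-1.2,"wx":0,"wy":0,"wz":0},{"hand":-1,"dx":0,"dy":0,"dz":-0.8,"wx":0,"wy":0,"wz":0},{"hand":-1,"dx":0,"dy":0,"dz":-0.4,"wx":0,"wy":0,"wz":0},{"hand":-1,"dx":0,"dy":0,"dz":-0.2,"wx":0,"wy":0,"wz":0},{"hand":-1,"dx":0,"dy":0,"dz":0,"wx":0,"wy":0,"wz":0}]'
python3 -m handwheel '[{"hand":0.1,"dx":0,"dy":0,"dz":0,"wx":0,"wy":0,"wz":0},{"hand":0.1,"dx":0,"dy":0,"dz":0,"wx":0,"wy":0,"wz":0},{"hand":0.1,"dx":0,"dy":0,"dz":0,"wx":0,"wy":0,"wz":0},{"hand":0.1,"dx":0,"dy":0,"dz":1.5,"wx":0,"wy":0,"wz":0},{"hand":0.1,"dx":0,"dy":0,"dz":3,"wx":0,"wy":0,"wz":0},{"hand":0.1,"dx":0,"dy":0,"dz":3,"wx":0,"wy":0,"wz":0},{"hand":0.1,"dx":0,"dy":0,"dz":3,"wx":0,"wy":0,"wz":0},{"hand":0.1,"dx":0,"dy":0,"dz":2,"wx":0,"wy":0,"wz":0}]'
```

```text
time_s: 10.7
position: [0.5984, -0.1828, 0.03]
tcp_rot: [[0.998, 0.056, 0.001], [0.056, -0.998, -0.0], [0.001, 0.0, -1.0]]
force: [0.8, 0.2, -0.5]
opening: 0.41
time_s: 11.5
position: [0.5991, -0.1831, 0.1583]
tcp_rot: [[0.998, 0.056, 0.004], [0.056, -0.998, -0.002], [0.004, 0.002, -1.0]]
force: [-0.2, -1.0, -0.1]
opening: 0.551
```

```bash
python3 -m handwheel '[{"hand":1,"dx":-0.8,"dy":0.8,"dz":0,"wx":0,"wy":0,"wz":0.06},{"hand":1,"dx":-1.5,"dy":1.4,"dz":0,"wx":0,"wy":0,"wz":0.13},{"hand":1,"dx":-1.5,"dy":1.4,"dz":0,"wx":0,"wy":0,"wz":0.13},{"hand":1,"dx":-1.5,"dy":1.4,"dz":0,"wx":0,"wy":0,"wz":0.13},{"hand":1,"dx":-1.5,"dy":1.4,"dz":0,"wx":0,"wy":0,"wz":0.13},{"hand":1,"dx":-1.5,"dy":1.4,"dz":0,"wx":0,"wy":0,"wz":0.13},{"hand":1,"dx":-1.5,"dy":1.4,"dz":0,"wx":0,"wy":0,"wz":0.13},{"hand":1,"dx":-1.5,"dy":1.4,"dz":0,"wx":0,"wy":0,"wz":0.13},{"hand":1,"dx":-1.5,"dy":1.4,"dz":0,"wx":0,"wy":0,"wz":0.13},{"hand":1,"dx":-1.5,"dy":1.4,"dz":0,"wx":0,"wy":0,"wz":0.13}]'
python3 -m handwheel '[{"hand":1,"dx":-1.5,"dy":1.4,"dz":0,"wx":0,"wy":0,"wz":0.13},{"hand":1,"dx":-1.2,"dy":1.2,"dz":0,"wx":0,"wy":0,"wz":0.13},{"hand":1,"dx":-0.8,"dy":0.8,"dz":0,"wx":0,"wy":0,"wz":0.03},{"hand":1,"dx":0,"dy":0,"dz":0,"wx":0,"wy":0,"wz":0},{"hand":1,"dx":0,"dy":0,"dz":0,"wx":0,"wy":0,"wz":0},{"hand":1,"dx":0,"dy":0,"dz":0,"wx":0,"wy":0,"wz":0}]'
python3 - <<'E'
from h import *
st();im,d,c=cap('wrist','w6.png')
E
```

```text
time_s: 12.5
position: [0.4548, -0.0482, 0.1557]
tcp_rot: [[0.276, 0.961, 0.002], [0.961, -0.276, -0.001], [-0.0, 0.002, -1.0]]
force: [-0.4, 0.8, -0.3]
opening: 1.0
time_s: 13.1
position: [0.4214, -0.0153, 0.1549]
tcp_rot: [[-0.004, 1.0, 0.002], [1.0, 0.004, -0.001], [-0.001, 0.002, -1.0]]
force: [-0.0, -0.2, 0.7]
opening: 0.998
t 13.1 pos [ 0.4214 -0.0153  0.1549] jaw 0.2 zax [ 0.002 -0.001 -1.   ] F [-0.  -0.2  0.7] open 0.998 J [-17.  22. 114.  -0.  44. -18.]
```

View pics/w6.png

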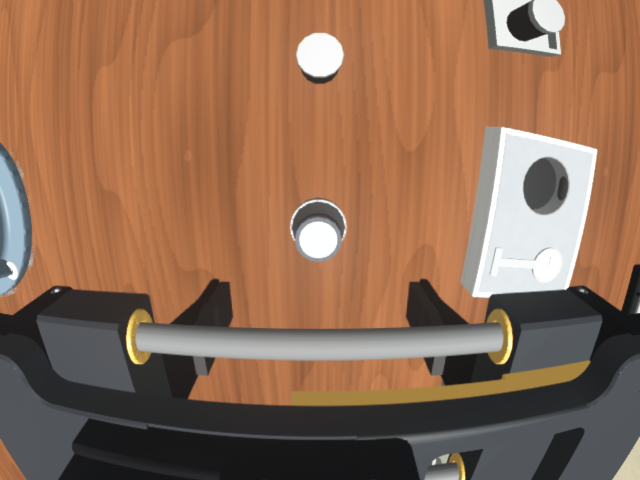

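Loupe top at (318,238), centred between the fingers. The near can is at (320,55) and the case hole at (546,186).

Run:
```python
from h import *
im,d,c=load('wrist')
g=im.max(2)
wblob(im,c,(318,240),.060,150,30);wblob(im,c,(320,52),.05,150,35)
for t in(80,110):
    m=(g<t).astype(np.uint8);k=np.zeros_like(m);k[145:228,510:580]=1
    cs=cv2.findContours(m*k,cv2.RETR_EXTERNAL,cv2.CHAIN_APPROX_NONE)[0];cc=max(cs,key=cv2.contourArea)[:,0]
    q=wplane(c,cc,.034)[:,:2].astype(np.float32);print(cv2.minEnclosingCircle(q),cv2.fitEllipse(q))
```

```text
rect [ 0.4201 -0.0129] [0.0287 0.0287] 44.6 ell [ 0.42   -0.0129] [0.0283 0.0287]
rect [0.4206 0.1202] [0.033  0.0322] 0.3 ell [0.4206 0.1202] [0.0324 0.0328]
((0.6108375787734985, 0.03128153830766678), 0.021996542811393738) ((0.6125291585922241, 0.031077304854989052), (0.03242364898324013, 0.04209628701210022), 171.27487182617188)
((0.6193503141403198, 0.029613250866532326), 0.025043437257409096) ((0.6189460158348083, 0.031148387119174004), (0.04422026500105858, 0.05011472851037979), 103.35201263427734)
```

```bash
python3 -m handwheel '[{"hand":1,"dx":0,"dy":0.2,"dz":-2,"wx":0,"wy":0,"wz":0},{"hand":1,"dx":0,"dy":0,"dz":-3,"wx":0,"wy":0,"wz":0},{"hand":1,"dx":0,"dy":0,"dz":-3,"wx":0,"wy":0,"wz":0},{"hand":1,"dx":0,"dy":0,"dz":-2.5,"wx":0,"wy":0,"wz":0},{"hand":1,"dx":0,"dy":0,"dz":-1.7,"wx":0,"wy":0,"wz":0},{"hand":1,"dx":0,"dy":0,"dz":0,"wx":0,"wy":0,"wz":0},{"hand":1,"dx":0,"dy":0,"dz":0,"wx":0,"wy":0,"wz":0},{"hand":-1,"dx":0,"dy":0,"dz":0,"wx":0,"wy":0,"wz":0},{"hand":-1,"dx":0,"dy":0,"dz":0,"wx":0,"wy":0,"wz":0},{"hand":-1,"dx":0,"dy":0,"dz":0,"wx":0,"wy":0,"wz":0}]'
python3 -m handwheel '[{"hand":-1,"dx":0,"dy":0,"dz":0,"wx":0,"wy":0,"wz":0},{"hand":-1,"dx":0,"dy":0,"dz":0,"wx":0,"wy":0,"wz":0},{"hand":-1,"dx":0,"dy":0,"dz":0,"wx":0,"wy":0,"wz":0},{"hand":-1,"dx":0,"dy":0,"dz":0,"wx":0,"wy":0,"wz":0},{"hand":-1,"dx":0,"dy":0,"dz":0,"wx":0,"wy":0,"wz":0},{"hand":-1,"dx":0,"dy":0,"dz":0,"wx":0,"wy":0,"wz":0}]'
```

```text
time_s: 14.15
position: [0.4206, -0.0128, 0.0334]
tcp_rot: [[-0.005, 1.0, 0.002], [1.0, 0.005, -0.001], [-0.001, 0.002, -1.0]]
force: [0.1, 0.6, 0.4]
opening: 0.81
time_s: 14.75
position: [0.4201, -0.0127, 0.0325]
tcp_rot: [[-0.005, 1.0, 0.0], [1.0, 0.005, -0.0], [-0.0, 0.0, -1.0]]
force: [0.4, 0.3, 1.5]
opening: 0.383
```

```bash
python3 -m handwheel '[{"hand":-1,"dx":0,"dy":0,"dz":1,"wx":0,"wy":0,"wz":0},{"hand":-1,"dx":0,"dy":0,"dz":2.5,"wx":0,"wy":0,"wz":0},{"hand":-1,"dx":0,"dy":0,"dz":3,"wx":0,"wy":0,"wz":0},{"hand":-1,"dx":1.4,"dy":0.3,"dz":2.5,"wx":0,"wy":0,"wz":0},{"hand":-1,"dx":2.5,"dy":0.6,"dz":0,"wx":0,"wy":0,"wz":0},{"hand":-1,"dx":3,"dy":0.6,"dz":0,"wx":0,"wy":0,"wz":0},{"hand":-1,"dx":3,"dy":0.6,"dz":0,"wx":0,"wy":0,"wz":0},{"hand":-1,"dx":3,"dy":0.6,"dz":0,"wx":0,"wy":0,"wz":0},{"hand":-1,"dx":3,"dy":0.6,"dz":0,"wx":0,"wy":0,"wz":0},{"hand":-1,"dx":2.5,"dy":0.6,"dz":0,"wx":0,"wy":0,"wz":0}]'
python3 -m handwheel '[{"hand":-1,"dx":1.5,"dy":0.4,"dz":0,"wx":0,"wy":0,"wz":0},{"hand":-1,"dx":0,"dy":0,"dz":0,"wx":0,"wy":0,"wz":0},{"hand":-1,"dx":0,"dy":0,"dz":-2,"wx":0,"wy":0,"wz":0},{"hand":-1,"dx":0,"dy":0,"dz":-1,"wx":0,"wy":0,"wz":0},{"hand":-1,"dx":0,"dy":0,"dz":0,"wx":0,"wy":0,"wz":0},{"hand":-1,"dx":0,"dy":0,"dz":0,"wx":0,"wy":0,"wz":0},{"hand":-1,"dx":0,"dy":0,"dz":0,"wx":0,"wy":0,"wz":0}]'
python3 - <<'E'
from h import *
st();cap('wrist','w7.png');cap('scene');im,_,_=load('scene')
a=cv2.cvtColor(im,cv2.COLOR_RGB2BGR)[200:330,270:430];cv2.imwrite('pics/s7.png',cv2.resize(a,None,fx=4,fy=4,interpolation=cv2.INTER_CUBIC))
E
```

```text
time_s: 15.75
position: [0.6052, 0.0267, 0.1231]
tcp_rot: [[-0.005, 1.0, 0.0], [1.0, 0.005, -0.0], [-0.0, 0.0, -1.0]]
force: [0.3, -0.1, -0.1]
opening: 0.381
time_s: 16.45
position: [0.6192, 0.0302, 0.0933]
tcp_rot: [[-0.005, 1.0, 0.001], [1.0, 0.005, -0.0], [-0.0, 0.001, -1.0]]
force: [0.2, 0.1, -0.2]
opening: 0.384
t 16.45 pos [0.6192 0.0302 0.0933] jaw 0.28 zax [ 0.001 -0.    -1.   ] F [ 0.2  0.1 -0.2] open 0.384 J [-8. 39. 89. -0. 52. -8.]
```

View pics/w7.png

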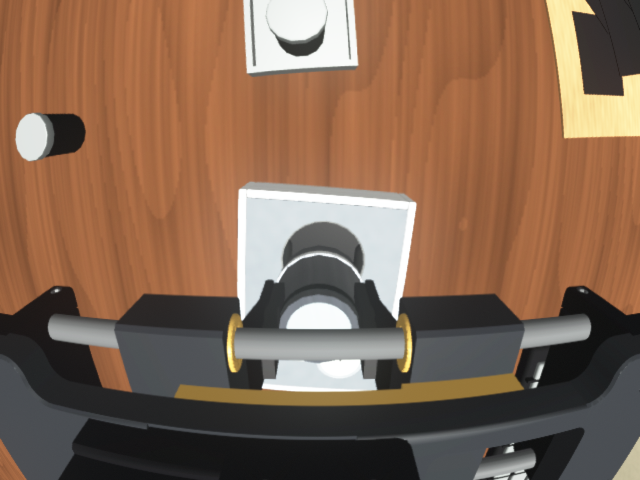

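View pics/s7.png

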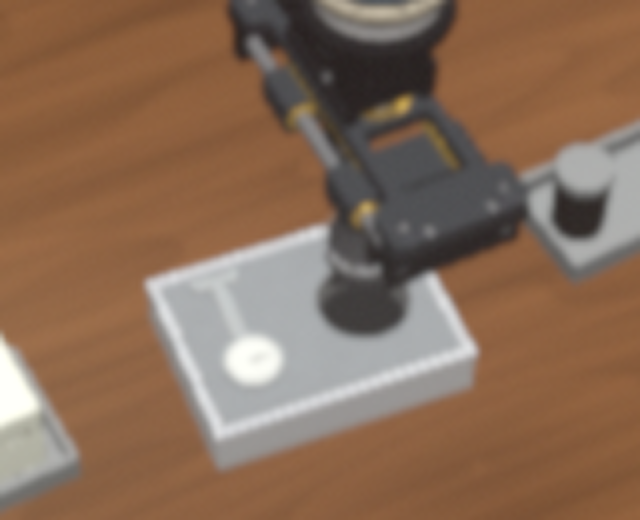

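The loupe is centred over the hole: hole at about column 322, loupe at 320, with both walls evenly clear. Going in slowly.

```bash
python3 -m handwheel '[{"hand":-1,"dx":0,"dy":0,"dz":-1.5,"wx":0,"wy":0,"wz":0},{"hand":-1,"dx":0,"dy":0,"dz":-0.8,"wx":0,"wy":0,"wz":0},{"hand":-1,"dx":0,"dy":0,"dz":-0.5,"wx":0,"wy":0,"wz":0},{"hand":-1,"dx":0,"dy":0,"dz":-0.5,"wx":0,"wy":0,"wz":0},{"hand":-1,"dx":0,"dy":0,"dz":0,"wx":0,"wy":0,"wz":0},{"hand":-1,"dx":0,"dy":0,"dz":0,"wx":0,"wy":0,"wz":0}]'
python3 -m handwheel '[{"hand":-1,"dx":0,"dy":0,"dz":-0.3,"wx":0,"wy":0,"wz":0},{"hand":-1,"dx":0,"dy":0,"dz":-0.3,"wx":0,"wy":0,"wz":0},{"hand":-1,"dx":0,"dy":0,"dz":0,"wx":0,"wy":0,"wz":0}]'
```

```text
time_s: 17.15
position: [0.6191, 0.0303, 0.0594]
tcp_rot: [[-0.005, 1.0, -0.0], [1.0, 0.005, 0.0], [0.0, -0.0, -1.0]]
force: [0.5, 0.1, -1.3]
opening: 0.383
time_s: 17.45
position: [0.6202, 0.0302, 0.0537]
tcp_rot: [[-0.005, 1.0, 0.003], [1.0, 0.005, -0.0], [-0.0, 0.003, -1.0]]
force: [2.6, -0.7, -0.8]
opening: 0.384
```

```bash
python3 -m handwheel '[{"hand":-1,"dx":0,"dy":0,"dz":-0.2,"wx":0,"wy":0,"wz":0},{"hand":-1,"dx":0,"dy":0,"dz":-0.2,"wx":0,"wy":0,"wz":0},{"hand":-1,"dx":0,"dy":0,"dz":0,"wx":0,"wy":0,"wz":0}]'
python3 -m handwheel '[{"hand":-1,"dx":0,"dy":0,"dz":-0.2,"wx":0,"wy":0,"wz":0},{"hand":-1,"dx":0,"dy":0,"dz":-0.2,"wx":0,"wy":0,"wz":0},{"hand":-1,"dx":0,"dy":0,"dz":0,"wx":0,"wy":0,"wz":0}]'
```

```text
time_s: 17.75
position: [0.6211, 0.0301, 0.0506]
tcp_rot: [[-0.005, 1.0, 0.005], [1.0, 0.005, -0.001], [-0.001, 0.005, -1.0]]
force: [3.8, 0.3, 5.2]
opening: 0.385
time_s: 18.05
position: [0.6202, 0.0302, 0.0463]
tcp_rot: [[-0.005, 1.0, 0.003], [1.0, 0.005, -0.0], [-0.0, 0.003, -1.0]]
force: [2.7, 0.2, 3.3]
opening: 0.382
```

```bash
python3 -m handwheel '[{"hand":-1,"dx":0.1,"dy":0,"dz":-0.2,"wx":0,"wy":0,"wz":0},{"hand":-1,"dx":0,"dy":0,"dz":-0.2,"wx":0,"wy":0,"wz":0},{"hand":-1,"dx":0,"dy":0,"dz":0,"wx":0,"wy":0,"wz":0},{"hand":-1,"dx":0,"dy":0,"dz":0,"wx":0,"wy":0,"wz":0}]'
```

```text
time_s: 18.45
position: [0.6209, 0.0301, 0.0443]
tcp_rot: [[-0.005, 1.0, 0.002], [1.0, 0.005, -0.001], [-0.001, 0.002, -1.0]]
force: [-1.0, -1.0, 16.6]
opening: 0.38
```

Stopped at 16.6 N at the expected home height (TCP 0.0443). Releasing.

```bash
python3 -m handwheel '[{"hand":-1,"dx":0,"dy":0,"dz":0.15,"wx":0,"wy":0,"wz":0},{"hand":0.1,"dx":0,"dy":0,"dz":0,"wx":0,"wy":0,"wz":0},{"hand":0.1,"dx":0,"dy":0,"dz":0,"wx":0,"wy":0,"wz":0},{"hand":0.1,"dx":0,"dy":0,"dz":0,"wx":0,"wy":0,"wz":0},{"hand":0.1,"dx":0,"dy":0,"dz":1,"wx":0,"wy":0,"wz":0},{"hand":0.1,"dx":0,"dy":0,"dz":2.5,"wx":0,"wy":0,"wz":0},{"hand":0.1,"dx":0,"dy":0,"dz":3,"wx":0,"wy":0,"wz":0},{"hand":0.1,"dx":0,"dy":0,"dz":3,"wx":0,"wy":0,"wz":0},{"hand":0.1,"dx":0,"dy":0,"dz":1,"wx":0,"wy":0,"wz":0},{"hand":1,"dx":0,"dy":0,"dz":0,"wx":0,"wy":0,"wz":0}]'
python3 - <<'E'
from h import *
st();im,d,c=cap('wrist','w8.png')
E
```

```text
time_s: 19.45
position: [0.6208, 0.0303, 0.1497]
tcp_rot: [[-0.005, 1.0, 0.003], [1.0, 0.005, -0.0], [-0.0, 0.003, -1.0]]
force: [-0.5, 0.3, -0.1]
opening: 0.588
t 19.45 pos [0.6208 0.0303 0.1497] jaw 0.29 zax [ 0.003 -0.    -1.   ] F [-0.5  0.3 -0.1] open 0.588 J [-7. 35. 87.  0. 58. -8.]
```

View pics/w8.png

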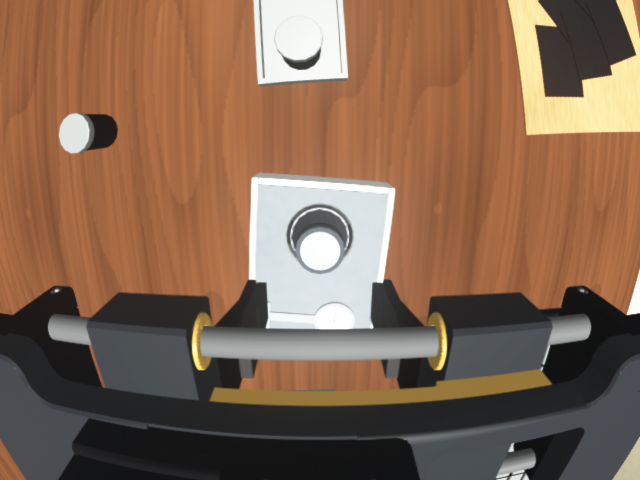

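The loupe sits upright in the hole at (320,243). I'll check its depth later. Now the near canister.

```bash
python3 -m handwheel '[{"hand":1,"dx":-1.4,"dy":0.6,"dz":0,"wx":0,"wy":0,"wz":0},{"hand":1,"dx":-2.5,"dy":1.1,"dz":0,"wx":0,"wy":0,"wz":0},{"hand":1,"dx":-3,"dy":1.4,"dz":0,"wx":0,"wy":0,"wz":0},{"hand":1,"dx":-3,"dy":1.4,"dz":0,"wx":0,"wy":0,"wz":0},{"hand":1,"dx":-3,"dy":1.4,"dz":0,"wx":0,"wy":0,"wz":0},{"hand":1,"dx":-3,"dy":1.3,"dz":0,"wx":0,"wy":0,"wz":0},{"hand":1,"dx":-2.5,"dy":1.1,"dz":0,"wx":0,"wy":0,"wz":0},{"hand":1,"dx":-1.5,"dy":0.6,"dz":0,"wx":0,"wy":0,"wz":0},{"hand":1,"dx":0,"dy":0,"dz":0,"wx":0,"wy":0,"wz":0},{"hand":1,"dx":0,"dy":0,"dz":0,"wx":0,"wy":0,"wz":0}]'
python3 -m handwheel '[{"hand":1,"dx":0,"dy":0,"dz":0,"wx":0,"wy":0,"wz":0},{"hand":1,"dx":0,"dy":0,"dz":0,"wx":0,"wy":0,"wz":0}]'
python3 - <<'E'
from h import *
st();im,d,c=cap('wrist','w9.png')
im2,d2,c2=cap('top','top9.png');P=cloud(c2,d2)
m=(P[...,2]>.064)&(np.hypot(P[...,0]-.62,P[...,1]-.028)<.03);print('loupe',m.sum(),np.median(P[m],0),P[m][:,:2].mean(0))
E
```

```text
time_s: 20.5
position: [0.4211, 0.1193, 0.1473]
tcp_rot: [[-0.005, 1.0, -0.001], [1.0, 0.005, -0.0], [-0.0, -0.001, -1.0]]
force: [0.8, -1.0, -0.3]
opening: 1.0
time_s: 20.7
position: [0.4223, 0.119, 0.1478]
tcp_rot: [[-0.004, 1.0, 0.001], [1.0, 0.004, -0.0], [-0.0, 0.001, -1.0]]
force: [0.6, 0.5, -0.5]
opening: 1.0
t 20.7 pos [0.4223 0.119  0.1478] jaw 0.24 zax [ 0.001 -0.    -1.   ] F [ 0.6  0.5 -0.5] open 1.0 J [  1.  23. 112.  -0.  44.   1.]
loupe 133 [0.62031978 0.02639756 0.07120268] [0.62051361 0.02715952]
```

View pics/w9.png

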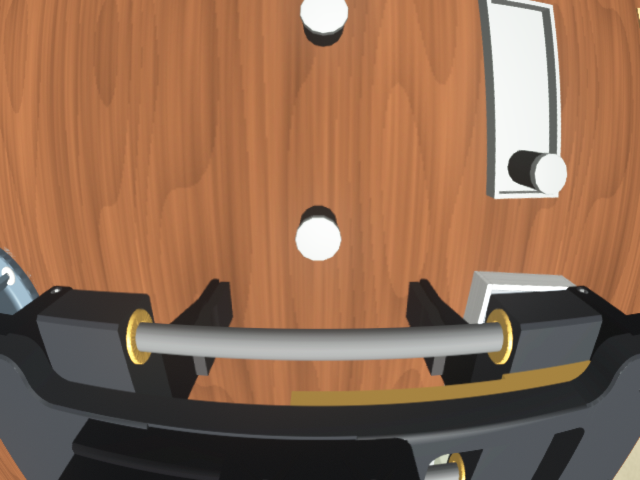

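The loupe top is at 71 mm, so it is home, and it is centred on the hole. The can is centred at (318,238). Descending.

```bash
python3 -m handwheel '[{"hand":1,"dx":0,"dy":0,"dz":-2,"wx":0,"wy":0,"wz":0},{"hand":1,"dx":0,"dy":0,"dz":-3,"wx":0,"wy":0,"wz":0},{"hand":1,"dx":0,"dy":0,"dz":-3,"wx":0,"wy":0,"wz":0},{"hand":1,"dx":0,"dy":0,"dz":-2.5,"wx":0,"wy":0,"wz":0},{"hand":1,"dx":0,"dy":0,"dz":-1.8,"wx":0,"wy":0,"wz":0},{"hand":1,"dx":0,"dy":0,"dz":0,"wx":0,"wy":0,"wz":0},{"hand":1,"dx":0,"dy":0,"dz":0,"wx":0,"wy":0,"wz":0},{"hand":-1,"dx":0,"dy":0,"dz":0,"wx":0,"wy":0,"wz":0},{"hand":-1,"dx":0,"dy":0,"dz":0,"wx":0,"wy":0,"wz":0},{"hand":-1,"dx":0,"dy":0,"dz":0,"wx":0,"wy":0,"wz":0}]'
python3 -m handwheel '[{"hand":-1,"dx":0,"dy":0,"dz":0,"wx":0,"wy":0,"wz":0},{"hand":-1,"dx":0,"dy":0,"dz":0,"wx":0,"wy":0,"wz":0},{"hand":-1,"dx":0,"dy":0,"dz":0,"wx":0,"wy":0,"wz":0},{"hand":-1,"dx":0,"dy":0,"dz":0,"wx":0,"wy":0,"wz":0},{"hand":-1,"dx":0,"dy":0,"dz":0,"wx":0,"wy":0,"wz":0},{"hand":-1,"dx":0,"dy":0,"dz":0,"wx":0,"wy":0,"wz":0}]'
```

```text
time_s: 21.8
position: [0.4216, 0.1194, 0.0259]
tcp_rot: [[-0.005, 1.0, 0.002], [1.0, 0.005, 0.0], [0.0, 0.002, -1.0]]
force: [-0.5, -0.5, -0.2]
opening: 0.806
time_s: 22.4
position: [0.4211, 0.1193, 0.025]
tcp_rot: [[-0.005, 1.0, -0.0], [1.0, 0.005, -0.0], [-0.0, -0.0, -1.0]]
force: [1.0, -0.1, 0.2]
opening: 0.373
```

```bash
python3 -m handwheel '[{"hand":-1,"dx":0,"dy":0,"dz":1,"wx":0,"wy":0,"wz":0},{"hand":-1,"dx":0,"dy":0,"dz":2.5,"wx":0,"wy":0,"wz":0},{"hand":-1,"dx":0,"dy":0,"dz":3,"wx":0,"wy":0,"wz":0},{"hand":-1,"dx":1.2,"dy":0.8,"dz":2.5,"wx":0,"wy":0,"wz":0},{"hand":-1,"dx":2.2,"dy":1.5,"dz":0,"wx":0,"wy":0,"wz":0},{"hand":-1,"dx":2.6,"dy":1.8,"dz":0,"wx":0,"wy":0,"wz":0},{"hand":-1,"dx":2.6,"dy":1.8,"dz":0,"wx":0,"wy":0,"wz":0},{"hand":-1,"dx":2.6,"dy":1.8,"dz":0,"wx":0,"wy":0,"wz":0},{"hand":-1,"dx":2.6,"dy":1.8,"dz":0,"wx":0,"wy":0,"wz":0},{"hand":-1,"dx":2.4,"dy":1.6,"dz":0,"wx":0,"wy":0,"wz":0}]'
python3 -m handwheel '[{"hand":-1,"dx":1.7,"dy":1.1,"dz":0,"wx":0,"wy":0,"wz":0},{"hand":-1,"dx":0,"dy":0,"dz":0,"wx":0,"wy":0,"wz":0},{"hand":-1,"dx":0,"dy":0,"dz":0,"wx":0,"wy":0,"wz":0},{"hand":-1,"dx":0,"dy":0,"dz":0,"wx":0,"wy":0,"wz":0}]'
python3 - <<'E'
from h import *
st();im,d,c=cap('wrist','w10.png')
E
```

```text
time_s: 23.4
position: [0.5838, 0.2313, 0.1158]
tcp_rot: [[-0.005, 1.0, 0.0], [1.0, 0.005, 0.0], [0.0, 0.0, -1.0]]
force: [-0.5, 0.1, -0.4]
opening: 0.373
time_s: 23.8
position: [0.5983, 0.2407, 0.1149]
tcp_rot: [[-0.005, 1.0, -0.002], [1.0, 0.005, -0.001], [-0.001, -0.002, -1.0]]
force: [0.6, 0.1, -0.8]
opening: 0.372
t 23.8 pos [0.5983 0.2407 0.1149] jaw 0.28 zax [-0.002 -0.001 -1.   ] F [ 0.6  0.1 -0.8] open 0.372 J [12. 39. 84. -0. 57. 12.]
```

View pics/w10.png

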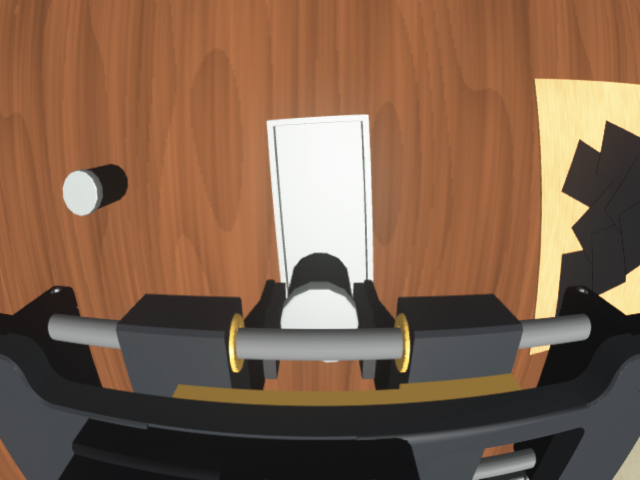

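The can is upright in the grip, centred across the tray (walls at columns 270 and 370). The second can is at (82,192). Lowering.

```bash
python3 -m handwheel '[{"hand":-1,"dx":0,"dy":0,"dz":-2,"wx":0,"wy":0,"wz":0},{"hand":-1,"dx":0,"dy":0,"dz":-2.5,"wx":0,"wy":0,"wz":0},{"hand":-1,"dx":0,"dy":0,"dz":-1.8,"wx":0,"wy":0,"wz":0},{"hand":-1,"dx":0,"dy":0,"dz":-1.2,"wx":0,"wy":0,"wz":0},{"hand":-1,"dx":0,"dy":0,"dz":-0.6,"wx":0,"wy":0,"wz":0},{"hand":-1,"dx":0,"dy":0,"dz":-0.3,"wx":0,"wy":0,"wz":0},{"hand":-1,"dx":0,"dy":0,"dz":-0.2,"wx":0,"wy":0,"wz":0},{"hand":-1,"dx":0,"dy":0,"dz":0,"wx":0,"wy":0,"wz":0},{"hand":-1,"dx":0,"dy":0,"dz":0,"wx":0,"wy":0,"wz":0}]'
python3 -m handwheel '[{"hand":0.1,"dx":0,"dy":0,"dz":0,"wx":0,"wy":0,"wz":0},{"hand":0.1,"dx":0,"dy":0,"dz":0,"wx":0,"wy":0,"wz":0},{"hand":0.1,"dx":0,"dy":0,"dz":0,"wx":0,"wy":0,"wz":0},{"hand":0.1,"dx":0,"dy":0,"dz":0,"wx":0,"wy":0,"wz":0},{"hand":0.1,"dx":0,"dy":0,"dz":1.5,"wx":0,"wy":0,"wz":0},{"hand":0.1,"dx":0,"dy":0,"dz":3,"wx":0,"wy":0,"wz":0},{"hand":0.1,"dx":0,"dy":0,"dz":3,"wx":0,"wy":0,"wz":0},{"hand":0.1,"dx":0,"dy":0,"dz":3,"wx":0,"wy":0,"wz":0},{"hand":0.1,"dx":0,"dy":0,"dz":1,"wx":0,"wy":0,"wz":0}]'
```

```text
time_s: 24.75
position: [0.6005, 0.2415, 0.0298]
tcp_rot: [[-0.005, 1.0, 0.001], [1.0, 0.005, 0.0], [0.0, 0.001, -1.0]]
force: [0.2, 0.4, 0.1]
opening: 0.374
time_s: 25.65
position: [0.6024, 0.2419, 0.1487]
tcp_rot: [[-0.005, 1.0, 0.008], [1.0, 0.005, 0.002], [0.002, 0.008, -1.0]]
force: [0.1, -0.2, 0.2]
opening: 0.549
```

```bash
python3 -m handwheel '[{"hand":1,"dx":-1.5,"dy":0.4,"dz":0,"wx":0,"wy":0,"wz":0},{"hand":1,"dx":-2.5,"dy":0.6,"dz":0,"wx":0,"wy":0,"wz":0},{"hand":1,"dx":-3,"dy":0.7,"dz":0,"wx":0,"wy":0,"wz":0},{"hand":1,"dx":-3,"dy":0.7,"dz":0,"wx":0,"wy":0,"wz":0},{"hand":1,"dx":-3,"dy":0.7,"dz":0,"wx":0,"wy":0,"wz":0},{"hand":1,"dx":-2.5,"dy":0.6,"dz":0,"wx":0,"wy":0,"wz":0},{"hand":1,"dx":-1.5,"dy":0.4,"dz":0,"wx":0,"wy":0,"wz":0},{"hand":1,"dx":-0.5,"dy":0.1,"dz":0,"wx":0,"wy":0,"wz":0},{"hand":1,"dx":0,"dy":0,"dz":0,"wx":0,"wy":0,"wz":0},{"hand":1,"dx":0,"dy":0,"dz":0,"wx":0,"wy":0,"wz":0}]'
python3 -m handwheel '[{"hand":1,"dx":0,"dy":0,"dz":0,"wx":0,"wy":0,"wz":0},{"hand":1,"dx":0,"dy":0,"dz":0,"wx":0,"wy":0,"wz":0}]'
python3 - <<'E'
from h import *
st();im,d,c=cap('wrist','w11.png')
E
```

```text
time_s: 26.65
position: [0.4267, 0.2835, 0.1442]
tcp_rot: [[-0.005, 1.0, 0.002], [1.0, 0.005, 0.0], [0.0, 0.002, -1.0]]
force: [-0.7, -1.0, 0.3]
opening: 1.004
time_s: 26.85
position: [0.4261, 0.2832, 0.144]
tcp_rot: [[-0.004, 1.0, 0.001], [1.0, 0.004, 0.0], [0.0, 0.001, -1.0]]
force: [0.0, -0.4, 0.8]
opening: 0.999
t 26.85 pos [0.4261 0.2832 0.144 ] jaw 0.23 zax [ 0.001  0.    -1.   ] F [ 0.  -0.4  0.8] open 0.999 J [ 21.  28. 103.  -0.  49.  21.]
```

View pics/w11.png

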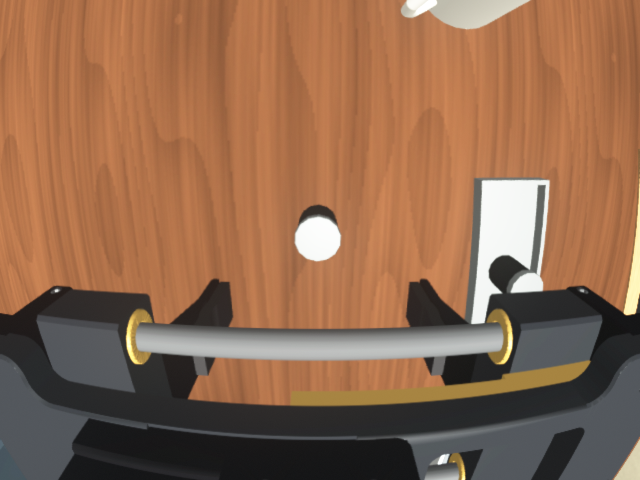

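The second can is centred at (318,238). The first one stands in the tray at (520,280).

```bash
python3 -m handwheel '[{"hand":1,"dx":0,"dy":0.1,"dz":-2,"wx":0,"wy":0,"wz":0},{"hand":1,"dx":0,"dy":0,"dz":-3,"wx":0,"wy":0,"wz":0},{"hand":1,"dx":0,"dy":0,"dz":-3,"wx":0,"wy":0,"wz":0},{"hand":1,"dx":0,"dy":0,"dz":-2.5,"wx":0,"wy":0,"wz":0},{"hand":1,"dx":0,"dy":0,"dz":-1.4,"wx":0,"wy":0,"wz":0},{"hand":1,"dx":0,"dy":0,"dz":0,"wx":0,"wy":0,"wz":0},{"hand":1,"dx":0,"dy":0,"dz":0,"wx":0,"wy":0,"wz":0},{"hand":-1,"dx":0,"dy":0,"dz":0,"wx":0,"wy":0,"wz":0},{"hand":-1,"dx":0,"dy":0,"dz":0,"wx":0,"wy":0,"wz":0},{"hand":-1,"dx":0,"dy":0,"dz":0,"wx":0,"wy":0,"wz":0}]'
python3 -m handwheel '[{"hand":-1,"dx":0,"dy":0,"dz":0,"wx":0,"wy":0,"wz":0},{"hand":-1,"dx":0,"dy":0,"dz":0,"wx":0,"wy":0,"wz":0},{"hand":-1,"dx":0,"dy":0,"dz":0,"wx":0,"wy":0,"wz":0},{"hand":-1,"dx":0,"dy":0,"dz":0,"wx":0,"wy":0,"wz":0},{"hand":-1,"dx":0,"dy":0,"dz":0,"wx":0,"wy":0,"wz":0},{"hand":-1,"dx":0,"dy":0,"dz":0,"wx":0,"wy":0,"wz":0}]'
```

```text
time_s: 27.9
position: [0.4256, 0.2846, 0.0259]
tcp_rot: [[-0.005, 1.0, 0.002], [1.0, 0.005, 0.001], [0.001, 0.002, -1.0]]
force: [0.1, -0.5, 0.3]
opening: 0.811
time_s: 28.5
position: [0.425, 0.2844, 0.025]
tcp_rot: [[-0.005, 1.0, -0.0], [1.0, 0.005, -0.0], [-0.0, -0.0, -1.0]]
force: [-0.5, -1.0, -0.0]
opening: 0.37
```

```bash
python3 -m handwheel '[{"hand":-1,"dx":0,"dy":0,"dz":1,"wx":0,"wy":0,"wz":0},{"hand":-1,"dx":0,"dy":0,"dz":2.5,"wx":0,"wy":0,"wz":0},{"hand":-1,"dx":0,"dy":0,"dz":3,"wx":0,"wy":0,"wz":0},{"hand":-1,"dx":1.2,"dy":0.1,"dz":2.5,"wx":0,"wy":0,"wz":0},{"hand":-1,"dx":2.2,"dy":0.2,"dz":0,"wx":0,"wy":0,"wz":0},{"hand":-1,"dx":2.6,"dy":0.2,"dz":0,"wx":0,"wy":0,"wz":0},{"hand":-1,"dx":2.6,"dy":0.2,"dz":0,"wx":0,"wy":0,"wz":0},{"hand":-1,"dx":2.6,"dy":0.2,"dz":0,"wx":0,"wy":0,"wz":0},{"hand":-1,"dx":2.4,"dy":0.2,"dz":0,"wx":0,"wy":0,"wz":0},{"hand":-1,"dx":2.1,"dy":0.1,"dz":0,"wx":0,"wy":0,"wz":0}]'
python3 -m handwheel '[{"hand":-1,"dx":1.5,"dy":0.1,"dz":0,"wx":0,"wy":0,"wz":0},{"hand":-1,"dx":0,"dy":0,"dz":0,"wx":0,"wy":0,"wz":0},{"hand":-1,"dx":0,"dy":0,"dz":0,"wx":0,"wy":0,"wz":0},{"hand":-1,"dx":0,"dy":0,"dz":0,"wx":0,"wy":0,"wz":0}]'
python3 - <<'E'
from h import *
st();im,d,c=cap('wrist','w12.png')
E
```

```text
time_s: 29.5
position: [0.5832, 0.2964, 0.1158]
tcp_rot: [[-0.005, 1.0, 0.001], [1.0, 0.005, 0.0], [0.0, 0.001, -1.0]]
force: [0.3, -1.2, -0.1]
opening: 0.368
time_s: 29.9
position: [0.5955, 0.2972, 0.115]
tcp_rot: [[-0.005, 1.0, -0.002], [1.0, 0.005, -0.0], [-0.0, -0.002, -1.0]]
force: [-0.8, -0.6, -0.4]
opening: 0.373
t 29.9 pos [0.5955 0.2972 0.115 ] jaw 0.31 zax [-0.002 -0.    -1.   ] F [-0.8 -0.6 -0.4] open 0.373 J [17. 40. 81.  0. 59. 17.]
```

View pics/w12.png

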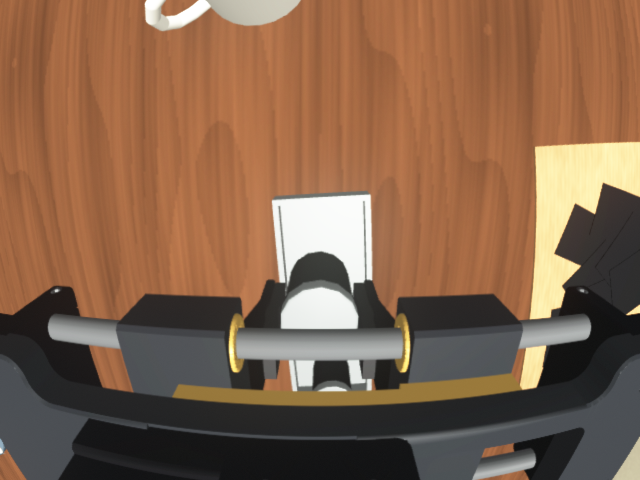

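The second can is over the free end and centred between the walls (columns 275 and 370). The first can stands behind it at (330,380). Lowering.

```bash
python3 -m handwheel '[{"hand":-1,"dx":0,"dy":0,"dz":-2,"wx":0,"wy":0,"wz":0},{"hand":-1,"dx":0,"dy":0,"dz":-2.5,"wx":0,"wy":0,"wz":0},{"hand":-1,"dx":0,"dy":0,"dz":-1.8,"wx":0,"wy":0,"wz":0},{"hand":-1,"dx":0,"dy":0,"dz":-1.2,"wx":0,"wy":0,"wz":0},{"hand":-1,"dx":0,"dy":0,"dz":-0.6,"wx":0,"wy":0,"wz":0},{"hand":-1,"dx":0,"dy":0,"dz":-0.3,"wx":0,"wy":0,"wz":0},{"hand":-1,"dx":0,"dy":0,"dz":-0.2,"wx":0,"wy":0,"wz":0},{"hand":-1,"dx":0,"dy":0,"dz":0,"wx":0,"wy":0,"wz":0},{"hand":-1,"dx":0,"dy":0,"dz":0,"wx":0,"wy":0,"wz":0}]'
python3 -m handwheel '[{"hand":0.1,"dx":0,"dy":0,"dz":0,"wx":0,"wy":0,"wz":0},{"hand":0.1,"dx":0,"dy":0,"dz":0,"wx":0,"wy":0,"wz":0},{"hand":0.1,"dx":0,"dy":0,"dz":0,"wx":0,"wy":0,"wz":0},{"hand":0.1,"dx":0,"dy":0,"dz":0,"wx":0,"wy":0,"wz":0},{"hand":0.1,"dx":0,"dy":0,"dz":1.5,"wx":0,"wy":0,"wz":0},{"hand":0.1,"dx":0,"dy":0,"dz":3,"wx":0,"wy":0,"wz":0},{"hand":0.1,"dx":0,"dy":0,"dz":4,"wx":0,"wy":0,"wz":0},{"hand":0.1,"dx":0,"dy":0,"dz":4,"wx":0,"wy":0,"wz":0},{"hand":0.1,"dx":0,"dy":0,"dz":3,"wx":0,"wy":0,"wz":0}]'
python3 -m handwheel '[{"hand":0.1,"dx":-2,"dy":-2,"dz":1,"wx":0,"wy":0,"wz":0},{"hand":0.1,"dx":-4,"dy":-3,"dz":1,"wx":0,"wy":0,"wz":0},{"hand":0.1,"dx":-4,"dy":-3,"dz":1,"wx":0,"wy":0,"wz":0},{"hand":0.1,"dx":-4,"dy":-3,"dz":1,"wx":0,"wy":0,"wz":0},{"hand":0.1,"dx":-4,"dy":-3,"dz":0,"wx":0,"wy":0,"wz":0},{"hand":0.1,"dx":-1,"dy":-1,"dz":0,"wx":0,"wy":0,"wz":0},{"hand":0.1,"dx":0,"dy":0,"dz":0,"wx":0,"wy":0,"wz":0},{"hand":0.1,"dx":0,"dy":0,"dz":0,"wx":0,"wy":0,"wz":0},{"hand":0.1,"dx":0,"dy":0,"dz":0,"wx":0,"wy":0,"wz":0}]'
python3 - <<'E'
from h import *
st()
im,d,c=cap('top','top12.png');cap('scene','scene12.png')
P=cloud(c,d);x,y,z=P[...,0],P[...,1],P[...,2]
def own(p,o,a):
    a=np.radians(a);q=p-np.array(o);return np.round([q@[np.cos(a),np.sin(a)],q@[-np.sin(a),np.cos(a)]],4)
for nm,o,a,zt,h in[('can',(.6002,.2385),3.64,.054,.05),('box',(.6009,-.2432),3.21,.058,.054),('case',(.6166,-.0044),-4.17,.072,.06)]:
    m=((abs(z-zt)<.008)&(np.hypot(x-o[0],y-o[1])<.11)).astype(np.uint8)
    k,l,s,_=cv2.connectedComponentsWithStats(m)
    for i in range(1,k):
        if s[i,4]>40:
            v,u=np.nonzero(l==i);q=plane(c,np.c_[u,v],zt)[:,:2]
            print(nm,s[i,4],own(q.mean(0),o,a),'bottom z',np.round(np.percentile(z[l==i],[10,50,90])-h,4))
E
```

```text
time_s: 30.85
position: [0.5976, 0.2975, 0.0298]
tcp_rot: [[-0.005, 1.0, 0.001], [1.0, 0.005, 0.0], [0.0, 0.001, -1.0]]
force: [-0.5, 0.9, -0.7]
opening: 0.371
time_s: 31.75
position: [0.598, 0.2977, 0.1882]
tcp_rot: [[-0.005, 1.0, 0.004], [1.0, 0.005, 0.001], [0.001, 0.004, -1.0]]
force: [0.7, 0.0, 0.2]
opening: 0.551
time_s: 32.65
position: [0.4117, 0.1497, 0.224]
tcp_rot: [[-0.005, 1.0, 0.003], [1.0, 0.005, 0.001], [0.0, 0.003, -1.0]]
force: [0.7, 0.1, -0.1]
opening: 0.549
t 32.65 pos [0.4117 0.1497 0.224 ] jaw 0.31 zax [ 0.003  0.001 -1.   ] F [ 0.7  0.1 -0.1] open 0.549 J [  5.  16. 108.   0.  56.   5.]
can 128 [ 0.001 -0.065] bottom z [-0.0006  0.0032  0.0076]
can 127 [-0.0001  0.001 ] bottom z [-0.0006  0.0031  0.0073]
can 125 [-0.0002  0.0573] bottom z [-0.0012  0.0032  0.0078]
box 297 [ 0.0009 -0.0638] bottom z [0.0001 0.0037 0.0076]
box 290 [ 0.0005 -0.0036] bottom z [0.0001 0.004  0.0076]
box 290 [0.0004 0.0586] bottom z [-0.0004  0.0041  0.0076]
case 132 [0.0017 0.032 ] bottom z [0.0079 0.0126 0.016 ]
```

View pics/scene12.png

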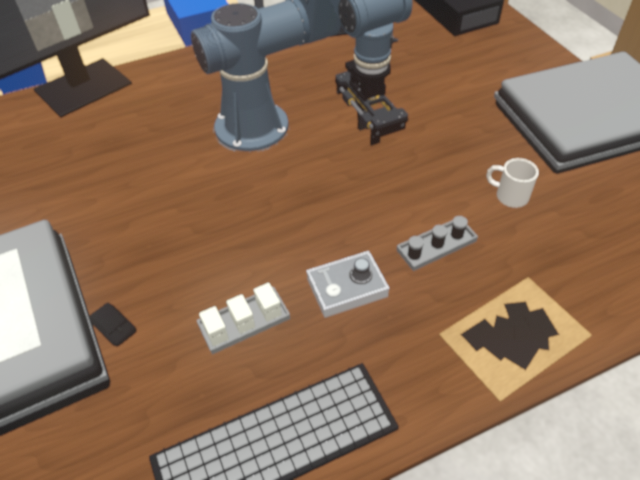

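View pics/top12.png

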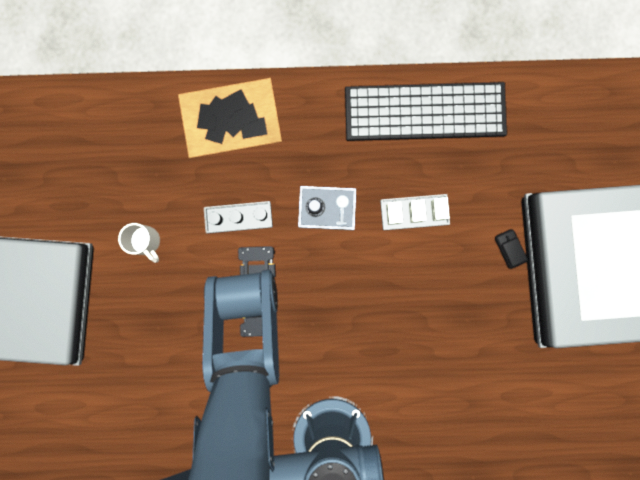

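Both views show three cans in the can tray (238,217), three boxes in the box tray (416,211) and the loupe in the case at (316,207). The mug (139,240) and mouse (511,248) are unmoved and the arm is clear. The loupe's underside reads 12.6 mm against 12 mm for the cutout floor. Handing in.

```bash
python3 -c "
from rig import hand_in
print(hand_in())"
```

```text
the job is handed in; nothing more can be done
None
```

The kit is sorted away and the job is handed in, at about 33 s of robot time. Both slide boxes and both canisters are in their trays, and the loupe is pressed home in the case. The hand-in itself reports no verdict.

| Item | Position in its tray or case (own x, y) | Underside height (top view) | Should be |
|---|---|---|---|
| Canisters | (0, 1) and (0, 57) mm | about 3 mm | 4 mm (tray floor) |
| Slide boxes | (0.5, -4) and (0.4, 59) mm | about 4 mm | 4 mm (tray floor) |
| Loupe | (1.7, 32) mm | 12.6 mm | 12 mm (cutout floor) |

- **Loupe:** the press stopped at 16.6 N at the expected home height, which is slightly above the 3 to 15 N given for sending it home.
- **Everything else:** all five pieces look upright, the mug and mouse are where they started, and the gripper was clear of everything.
- **Disagreements:** the cameras differed by 2 to 4 mm, which is within the margins everywhere. My first command was refused because the rows left out some keys, and nothing moved.

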